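# Load a bonded-chip carrier into the dry box

### The arm

A 6-joint arm with a two-finger parallel gripper is mounted at the origin on the work surface. World frame = base frame: x ahead of the robot, y to its left, z up, the work surface at z = 0. Lengths are in m, angles in degrees, forces in N, time in s.
With the tool pointing down it reaches from about 0.35 to 0.775 m from the base axis. Payload 7.3 kg.
Tool frame: the origin (TCP) lies at the very end of the fingers, on their centre line; the grasp point (between the pads) lies 19 mm behind it (env.grasp_offset is the distance from the TCP to the grasp point, in m); z points along the fingers, x is the direction in which the jaws open and shut, and the axes are right-handed (so a half turn about z gives the same grasp; the last joint's range is limited). The gripper opens to 92 mm and grips with 3 to 60 N. Pads are 19 mm wide; open, the fingers measure 130 mm over their backs; the gripper's body (75 mm by 190 mm) begins 47 mm behind the grasp point.
Start: joints at [61.65, 19.595, 87.324, -0, 73.075, -8.365], TCP at [0.179, 0.493, 0.227] pointing down, gripper open.
Joint ranges: [-145.02, 145.02], [-44.19, 115.74], [2.07, 154.8], [-57.11, 237.11], [16.16, 152.29], [-177.93, 177.93]. Speed limits (degrees/s): [147.25, 147.25, 180, 180, 180, 180].

### API

Orientations are given as [roll, pitch, yaw] about the fixed x, y, z axes, in that order (R = Rz(yaw) Ry(pitch) Rx(roll)).
In Python, from plant import env gives the robot as it stands.
- The arm moves only by the tool play_rows, never from a script. Its arguments are lists of equal length, an entry for each row: "turn": the turn, a rotation vector about the tool's x, y, z in degrees, a list of three; "slide": the shift along the tool's x, y, z in cm, a list of three; "gripper": the opening, from 0 (shut) to 1 (fully open). A call has 1 to 12 rows; each row is the pose to reach, as a shift and turn from the pose commanded when the call began, along the tool's axes at that moment; what a row does not reach only later rows make up. A row lasts 1/12 s, in which the tool goes at most 41.7 mm and 7.16 degrees, less where a joint would pass 70% of its speed; a pose out of reach is approached as far as the arm can. A call with a gripper value outside its range is refused whole. The fingers move at their own pace and stop on an object; the grip force is fixed at half the most. Time passes only in rows, so rows that repeat a pose let the fingers close. It gives the time, the measured TCP pose, the force and the opening at its end, in the units of the state.
- env.get_state(): the state, without advancing time (a new reading comes with each control period).
- env.read_camera(name): name is "side" or "top" or "wrist"; returns the picture (480x640x3 uint8, red, green, blue); there is no depth.
- env.calibration(name): a dict with "fx", "fy", "cx", "cy" (pixels), "dist_coeffs" ([k1, k2, p1, p2, k3] as OpenCV has them; the pictures are not rectified), "position" and "attitude" of the camera in the world. Camera axes: x right, y down, z forward; pixel columns grow to the right and rows downward; lengths in m; the calibration is good to about 2 mm. A picture is of the moment at which its call begins: read the wrist's pose just before it. calibration takes no time and is no camera call; for the wrist camera it gives the pose at the moment of the call.
- env.close_job(): hands the job in, once; it reports no verdict.
The state is a dict: "time": time; "qpos": joint angles; "dq": joint speeds; "joint_efforts": joint torques, N m; "tcp_pos": TCP position; "eef_rot": TCP orientation; "wrist_force": force on the tool from outside, world axes, zero at the start; "torque": the same for the moment, N m; "gripper_width": finger opening in m.
Only numpy, scipy, OpenCV 4.12 (cv2) and the standard library are available. Lean on these libraries where they do the work, as an engineer would, in place of code of your own. Each camera call takes 0.05 s, during which the arm holds its last target.

### The job

Put the blue-lidded chip carrier away in the dry-nitrogen box: set it on the box's loading tray, tapered nose towards the flap, and with the push tool slide it in through the sprung flap, past the sprung rollers and fully home against the back stop, whose depth you must feel, giving it a steady light press of about 8 N there for half a second to seat it. The chips have delicate bond wires, so keep the carrier level and never push harder than 15 N. Then draw the tool out so that the flap falls shut, lay the tool back in its stand as you found it, and leave everything else on the bench alone.

Things in the scene. Friction and masses are not known exactly. Their poses are not given: they have to be found in the camera images.
- carrier_center (a point): Centre of the blue-lidded chip carrier to store (loose, 0.14 kg), 21 mm above its underside. x axis to its tapered nose, z up. Black body 90 mm long (x), 56 wide, 18 high with the blue lid; the nose narrows over the last 12 mm to 44 wide. The rear face is flat, square to x, 45 mm behind this point.
- carrier_bar (a point): Middle of the blue finger bar on the carrier's lid, where to pinch it across its width from above: bar 60 mm long (along x) at its foot, 12 mm wide, from 18 to 42 mm above the carrier's underside; its front end slopes back over 20 mm towards the top. This point is 34 mm above the underside, straight above the carrier's centre.
- spare_center (a point): Centre of the white-lidded carrier, same shape and size, standing nearby. A bystander: stays where it is.
- pusher_grip (a point): Grip point of the push tool (loose, 0.19 kg), in its upright yellow grip block: 44 mm long (x), 14 mm thick (y), from 23 mm below to 15 mm above this point; pinch it across the thickness from above. x axis along the tool to its tip, z up. A flat steel bar, 16 mm wide and 8 mm high, runs under the block, centre line 27 mm below this point.
- pusher_tip (a point): Middle of the blunt front face (16 mm wide, 8 mm high) of the tool's bar, 155 mm ahead (+x) of the grip point, 27 mm below it; the bar's rear end is 60 mm behind. Pushed slowly (up to 50 mm/s) the carrier resists with a few newtons, under 9 N, most where its nose meets flap and rollers; at the stop the force rises by several N per mm. Over 15 N on the carrier harms the bond wires.
- rest (a point): Where the tool's grip point is (within 4 mm) when it lies in its grey stand, 57 mm above the bench; the stand is fixed; x axis towards the lying tool's tip. The bar drops from above into two open-topped slots, 24 mm wide, at -45 and +110 mm along x; slot floors 26 mm, prong tops 40 mm above the bench.
- port (a point): Middle of the sill under the flap of the clear-walled dry box (fixed): x axis straight in through the flap, y along the port wall, z up; 20 mm above the bench. Opening 68 mm wide, 60 mm high. The port wall rises to 154 mm above the bench and reaches from y = -60 to +170 mm, so the hand stays outside and only the tool's bar goes in.
- tray (a point): Middle of the carrier's place on the loading tray, on its floor, 20 mm above the bench and 62 mm outside the flap; x axis towards the flap. The white tray reaches from 130 mm outside to the flap, level with the sill, between aluminium rails 8 mm high and 70 mm apart, narrowing over the last 34 mm to 61 mm. The lane inside goes on level, between rails 61 mm apart, 10 mm high.
- flap (a joint): Angle of the orange flap, rad: 0 shut, hanging in the port; swings inwards only, up to 1.55, about a level hinge 60 mm above the sill; a spring shuts it (about 1 N at its lower edge when shut, 2 to 3 N wide open). Along its lower edge turns a thin roller, 2 mm above the sill, that rides over the carrier and the tool's bar.
- dish_a: Glass dish, 90 mm across, 12 mm high, with a small board in it; origin centre of underside. A bystander.
- dish_b: Glass dish, 60 mm across, 12 mm high, with a small board in it; origin centre of underside. A bystander.
- bottle: White bottle, 56 mm across, 120 mm high; origin centre of underside. A bystander.
- tweezers: Steel tweezers, 120 mm long, lying flat; origin under the middle. A bystander.
- driver: Screwdriver, 160 mm long, lying flat. A bystander.
- gelbox: Chip box, black with clear lid, 54 mm square, 18 mm high; origin centre of underside. A bystander.
- carrier_nose (a point): Middle of the carrier's nose: its front face, 45 mm ahead (+x) of its centre, 9 mm above its underside; it goes in first and is home against the dock's stop. The gap between the dock's rollers is 51 mm; they give way sideways at 1 to 2 N each, so the carrier drags on them, and spring out behind its rear corners for the last 3 mm before the stop, to hold it.
- lane (a point): Point on the lane floor inside the box, 107 mm in from the flap, on the lane's middle; x axis is the push direction. On the lane is clamped an adjustable black dock: a cross-piece with a rubber-faced back stop, and two sprung rollers on side arms 93 mm before it. Each day it is set differently: the stop is 148 to 162 mm in from the flap, its depth is not measured and must be felt.
Mind the look-alikes: they are no part of the job. Of the things that look like the part that bears rest, the smaller one is meant. Of the things shaped like the part that bears pusher_grip, the bare steel one is meant.

How it is judged:
By the outcome, as a careful person would: the job done as asked, in the order asked, and still so for the second after the job is handed in, with the robot touching nothing.
It also fails if it takes over 70 s, if anything falls off the work surface, if the arm or the gripper's body presses on something with over 40 N, if the wrist force passes 120 N, or if a joint passes its speed limit or range.

## Working session

There is one attempt and no reset: what is moved stays moved. The work goes in short steps, Python scripts to look and compute and a tool call to move; the robot and the scene stay as the last step left them, time stands still between calls to the robot, and variables do not carry over. Pictures are saved under pics/ and viewed, and the job is handed in when it is done.

Besides the shell and the picture viewer there is one more tool, called after "Call:" by a JSON object that holds its "method" and its "body". play_rows: Moves the arm, as the interface text tells. Its arguments: {"type":"object","properties":{"turn":{"type":"array","items":{"type":"array","items":{"type":"number"}}},"slide":{"type":"array","items":{"type":"array","items":{"type":"number"}}},"gripper":{"type":"array","items":{"type":"number"}}},"required":["turn","slide","gripper"]}

```bash
ls; mkdir -p pics; python3 - <<'E'
from plant import env
import cv2
s=env.get_state();print(s)
for n in("top","side"):
    c=env.calibration(n);print(n,c)
    cv2.imwrite(f"pics/{n}0.png",env.read_camera(n)[:,:,::-1])
E
```

```text
pics
{'time': 0.0, 'qpos': array([ 6.16512764e+01,  1.96358853e+01,  8.73765337e+01,  2.87860302e-04,
        7.30745976e+01, -8.36421975e+00]), 'dq': array([ 0.06881052, -0.00025498,  0.0009722 ,  0.00822126, -0.05789657,
        0.02004021]), 'joint_efforts': array([ 2.75331353e-03, -4.31245387e+01, -2.44218886e+01,  7.18800444e-02,
        5.58816385e-02, -1.55294060e-04]), 'tcp_pos': array([0.17920389, 0.49304139, 0.2260542 ]), 'eef_rot': array([-1.79987070e+02,  8.60509799e-02,  7.00154218e+01]), 'wrist_force': array([-1.24849588, -0.13460873, -0.29451911]), 'torque': array([-0.04167307, -0.04584442, -0.0398939 ]), 'gripper_width': 0.09157812038673505}
top {'fx': 444.07553144278756, 'fy': 444.07553144278756, 'cx': 321.6646757778884, 'cy': 246.53696956215114, 'dist_coeffs': array([-0.00794638,  0.        ,  0.        ,  0.        ,  0.        ]), 'position': array([0.31794935, 0.10653037, 1.14280221]), 'attitude': array([-170.63791662,   -0.53813523,  -88.439589  ])}
side {'fx': 517.8560211783508, 'fy': 517.8560211783508, 'cx': 324.48773687992207, 'cy': 238.5416583528352, 'dist_coeffs': array([-0.10860986,  0.        ,  0.        ,  0.        ,  0.        ]), 'position': array([ 0.37819648, -0.97220274,  0.8285008 ]), 'attitude': array([-124.60116355,    0.7160752 ,   -5.83149201])}
```

View pics/top0.png

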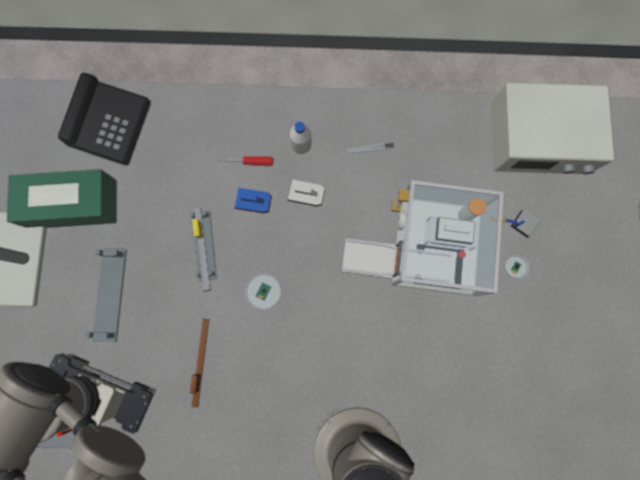

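View pics/side0.png

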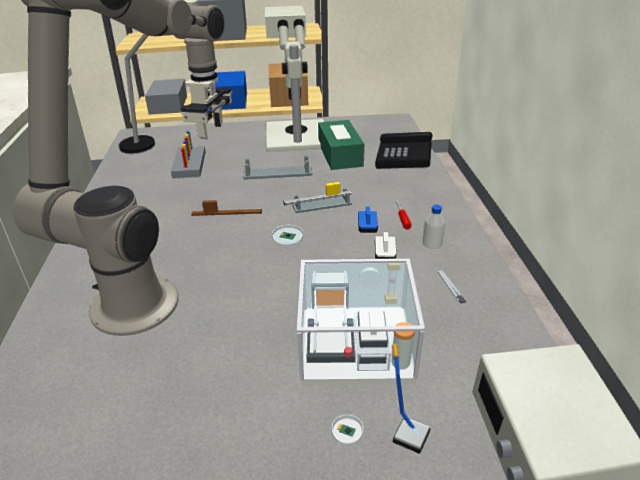

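```bash
cat > h.py <<'E'
import numpy as np,cv2
from plant import env
from scipy.spatial.transform import Rotation as R
def cal(n):
    c=env.calibration(n);K=np.array([[c['fx'],0,c['cx']],[0,c['fy'],c['cy']],[0,0,1.]])
    return dict(K=K,d=np.array(c['dist_coeffs']),p=np.array(c['position']),R=R.from_euler('xyz',c['attitude'],degrees=True).as_matrix())
def ray(c,uv):
    uv=np.array(uv,float).reshape(-1,1,2)
    x=cv2.undistortPoints(uv,c['K'],c['d']).reshape(-1,2)
    return np.c_[x,np.ones(len(x))]@c['R'].T
def onz(c,uv,z):
    r=ray(c,uv);return c['p']+r*((z-c['p'][2])/r[:,2])[:,None]
def proj(c,P):
    P=np.array(P,float).reshape(-1,3);q=(P-c['p'])@c['R']
    return cv2.projectPoints(q,np.zeros(3),np.zeros(3),c['K'],c['d'])[0].reshape(-1,2)
def tri(c1,u1,c2,u2):
    a,b=ray(c1,u1)[0],ray(c2,u2)[0]
    A=np.c_[a,-b];t=np.linalg.lstsq(A,c2['p']-c1['p'],rcond=None)[0]
    P,Q=c1['p']+a*t[0],c2['p']+b*t[1];return (P+Q)/2,np.linalg.norm(P-Q)
E
python3 - <<'E'
from h import *
t=cal("top");s=cal("side")
for nm,u,z in [("yellow",(197,228),.07),("tip",(207,290),.03),("blue",(252,200),.02),("white",(306,192),.02),("tray",(370,258),.02),("flap",(400,262),.02),("lane",(450,265),.02),('base',(365,460),0),('orangecap',(477,207),.1)]:
    print(nm,onz(t,u,z).round(3))
print(proj(s,onz(t,(252,200),.02)),proj(s,onz(t,(370,258),.02)))
im=cv2.imread('pics/top0.png')
a=cv2.resize(im[170:320,180:330],None,fx=4,fy=4,interpolation=2);cv2.imwrite('pics/ta.png',a)
b=cv2.resize(im[165:305,330:530],None,fx=4,fy=4,interpolation=2);cv2.imwrite('pics/tb.png',b)
im=cv2.imread('pics/side0.png')
b=cv2.resize(im[250:390,270:450],None,fx=4,fy=4,interpolation=2);cv2.imwrite('pics/sb.png',b)
E
```

```text
yellow [[0.532 0.409 0.07 ]]
tip [[0.384 0.384 0.03 ]]
blue [[0.621 0.286 0.02 ]]
white [[0.647 0.146 0.02 ]]
tray [[ 0.477 -0.023  0.02 ]]
flap [[ 0.469 -0.1    0.02 ]]
lane [[ 0.465 -0.228  0.02 ]]
base [[-0.014 -0.018  0.   ]]
orangecap [[ 0.598 -0.273  0.1  ]]
[[366.90897032 217.83841641]] [[329.53908032 289.92430575]]
```

View pics/ta.png

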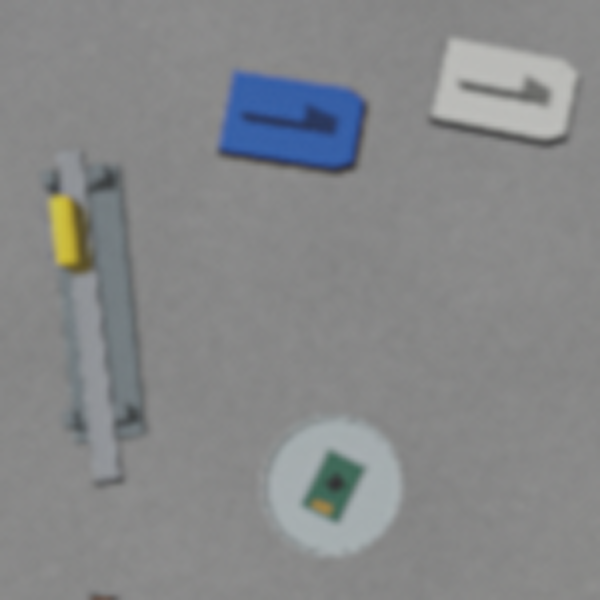

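View pics/tb.png

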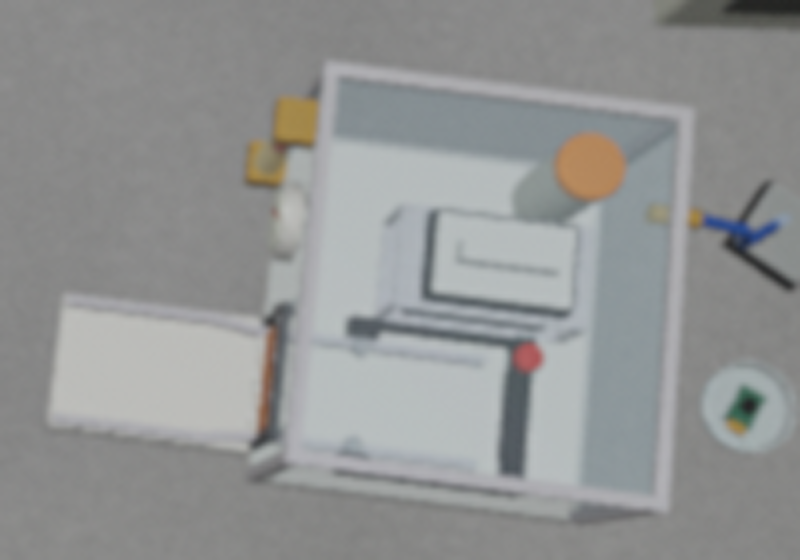

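View pics/sb.png

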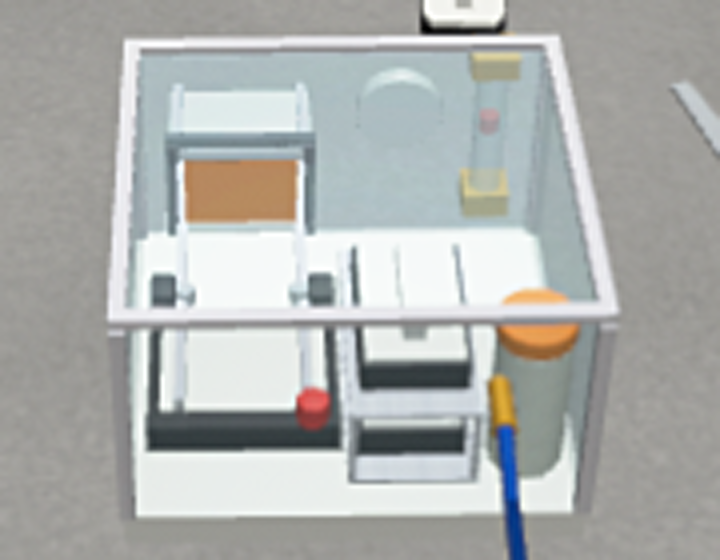

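```bash
cat >> h.py <<'E'
def mv(pos,yaw,cur=None,rows=None):
    """slide/turn from present pose to vertical pose at pos, yaw"""
    s=env.get_state();p,e=(s['tcp_pos'],s['eef_rot']) if cur is None else cur
    R0=R.from_euler('xyz',e,degrees=True);R1=R.from_euler('xyz',[180,0,yaw],degrees=True)
    sl=R0.inv().apply(np.array(pos)-p)*100; tu=(R0.inv()*R1).as_rotvec(degrees=True)
    print('slide cm',sl.round(2),'turn',tu.round(2),'rows>=',max(np.linalg.norm(sl)/4.17,np.linalg.norm(tu)/7.16).round(1))
E
python3 - <<'E'
from h import *
t=cal("top")
im=cv2.imread('pics/top0.png');hsv=cv2.cvtColor(im,cv2.COLOR_BGR2HSV)
def blob(lo,hi,roi,z):
    x0,y0,x1,y1=roi
    m=np.zeros(hsv.shape[:2],np.uint8);m[y0:y1,x0:x1]=cv2.inRange(hsv,lo,hi)[y0:y1,x0:x1]
    c=max(cv2.findContours(m,0,2)[0],key=cv2.contourArea)
    P=onz(t,c.reshape(-1,2).astype(float),z)[:,:2]
    r=cv2.minAreaRect(P.astype(np.float32)*1000);print(r,cv2.boxPoints(r).round(0).tolist())
blob((105,120,60),(125,255,255),(225,180,280,220),.018)
blob((22,120,100),(35,255,255),(180,210,215,245),.072)
# tool ends
print(onz(t,[(180+70/4,170+152/4),(180+108/4,170+482/4)],.034))
# tray corners in crop tb ->full
q=np.array([(62,295),(48,425),(270,322),(258,448)])/4+[330,165]
print(onz(t,q,.028)); print(onz(t,[(330+66/4,165+308/4),(330+55/4,165+420/4)],.02))
# port wall top edge inside? box top rim
q=np.array([(328,65),(692,108),(665,508),(292,465)])/4+[330,165]
print(onz(t,q,.154))
print(env.calibration('wrist'))
mv([.60,.29,.25],20)
E
```

```text
((621.2369384765625, 283.95703125), (86.58004760742188, 53.778968811035156), 82.64674377441406) [[589.0, 244.0], [642.0, 238.0], [653.0, 323.0], [600.0, 330.0]]
((533.2672119140625, 411.1330261230469), (43.33492660522461, 14.710514068603516), 4.2678728103637695) [[511.0, 417.0], [512.0, 402.0], [555.0, 405.0], [554.0, 420.0]]
[[0.59186273 0.42185094 0.034     ]
 [0.38207249 0.38297974 0.034     ]]
[[ 0.52386442  0.04078483  0.028     ]
 [ 0.44029162  0.04807228  0.028     ]
 [ 0.51021569 -0.09217541  0.028     ]
 [ 0.42946594 -0.08456072  0.028     ]]
[[0.51693296 0.0375873  0.02      ]
 [0.44448561 0.04326734 0.02      ]]
[[ 0.64056544 -0.10351633  0.154     ]
 [ 0.62122803 -0.31465767  0.154     ]
 [ 0.38964537 -0.29037197  0.154     ]
 [ 0.40787949 -0.08197811  0.154     ]]
{'fx': 388.1622054466206, 'fy': 388.1622054466206, 'cx': 322.8723660863973, 'cy': 232.70112110686435, 'dist_coeffs': array([-0.07710419,  0.        ,  0.        ,  0.        ,  0.        ]), 'position': array([0.10784101, 0.51819336, 0.38484273]), 'attitude': array([1.63664398e+02, 5.14487621e-02, 6.99918133e+01])}
slide cm [-4.7  46.48 -2.39] turn [2.000e-02 8.000e-02 5.001e+01] rows>= 11.2
```

```bash
python3 - <<'E'
from h import *
mv([.62,.28,.22],-7)
E
```

```text
slide cm [-4.96 48.71  0.61] turn [4.000e-02 7.000e-02 7.701e+01] rows>= 11.7
```

Call:
{"method": "play_rows", "body": {"turn": [[0,0,77],[0,0,77],[0,0,77],[0,0,77],[0,0,77],[0,0,77],[0,0,77],[0,0,77],[0,0,77],[0,0,77],[0,0,77],[0,0,77]], "slide": [[-5,48.7,0],[-5,48.7,0],[-5,48.7,0],[-5,48.7,0],[-5,48.7,0],[-5,48.7,0],[-5,48.7,0],[-5,48.7,0],[-5,48.7,0],[-5,48.7,0],[-5,48.7,0],[-5,48.7,0]], "gripper": [1,1,1,1,1,1,1,1,0.45,0.45,0.45,0.45]}}

```text
time: 1.1
tcp_pos: [0.6225, 0.2776, 0.2258]
eef_rot: [180.0, 0.0, -7.4]
wrist_force: [0.0, 0.9, -0.4]
gripper_width: 0.07
```

```bash
python3 - <<'E'
from h import *
s=env.get_state();print(s['tcp_pos'],s['eef_rot'],s['wrist_force'],s['gripper_width'],s['dq'].round(1))
import pickle
c=cal('wrist');im=env.read_camera('wrist');cv2.imwrite('pics/w1.png',im[:,:,::-1]);pickle.dump(c,open('w1.pkl','wb'))
E
```

```text
[0.62248689 0.27760958 0.22582004] [ 1.79959872e+02  1.95282164e-02 -7.38245301e+00] [ 0.02501211  0.91504793 -0.3624569 ] 0.07003303522021945 [-21.2  27.8 -49.7   0.7  22.5 -29. ]
```

View pics/w1.png

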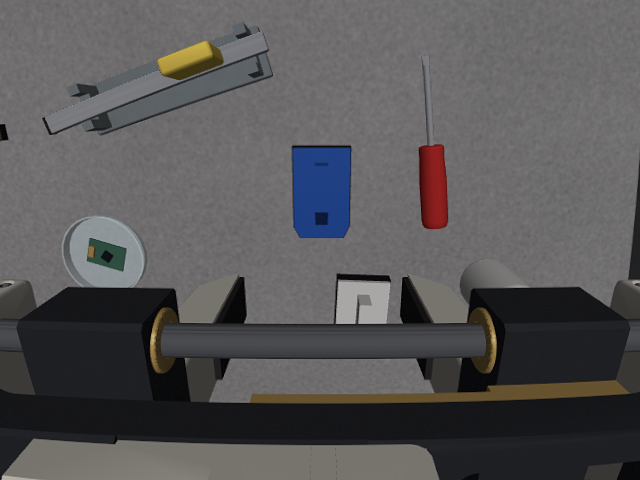

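Call:
{"method": "play_rows", "body": {"turn": [[0,0,0],[0,0,0],[0,0,0]], "slide": [[0,0,0],[0,0,0],[0,0,0]], "gripper": [0.45,0.45,0.45]}}

```text
time: 1.4
tcp_pos: [0.6191, 0.2806, 0.2264]
eef_rot: [180.0, 0.1, -6.9]
wrist_force: [-0.1, 0.2, 0.4]
gripper_width: 0.0455
```

```bash
python3 - <<'E'
from h import *
s=env.get_state();print(s['tcp_pos'],s['eef_rot'],s['wrist_force'],s['gripper_width'],s['dq'].round(1))
import pickle
c=cal('wrist');im=env.read_camera('wrist')[:,:,::-1].copy();cv2.imwrite('pics/w2.png',im);pickle.dump(c,open('w2.pkl','wb'))
hsv=cv2.cvtColor(im,cv2.COLOR_BGR2HSV)
m=cv2.inRange(hsv,(105,120,60),(125,255,255));k=max(cv2.findContours(m,0,2)[0],key=cv2.contourArea)
P=onz(c,k.reshape(-1,2).astype(float),.018)[:,:2]*1000
r=cv2.minAreaRect(P.astype(np.float32));print(r,cv2.boxPoints(r).round(1).tolist())
cv2.imwrite('pics/w2c.png',cv2.resize(im[0:260,30:360],None,fx=2.3,fy=2.3))
E
```

```text
[0.61908195 0.2805583  0.22642885] [ 1.79995626e+02  6.72950656e-02 -6.93298406e+00] [-0.06031871  0.19847486  0.39316073] 0.04554193341884743 [ 0.7 -0.8  0.1 -0.3 -0.  -0. ]
((621.6773071289062, 284.18878173828125), (88.10489654541016, 54.38090515136719), 82.41437530517578) [[588.9000244140625, 244.10000610351562], [642.7999877929688, 236.89999389648438], [654.4000244140625, 324.29998779296875], [600.5, 331.3999938964844]]
```

View pics/w2c.png

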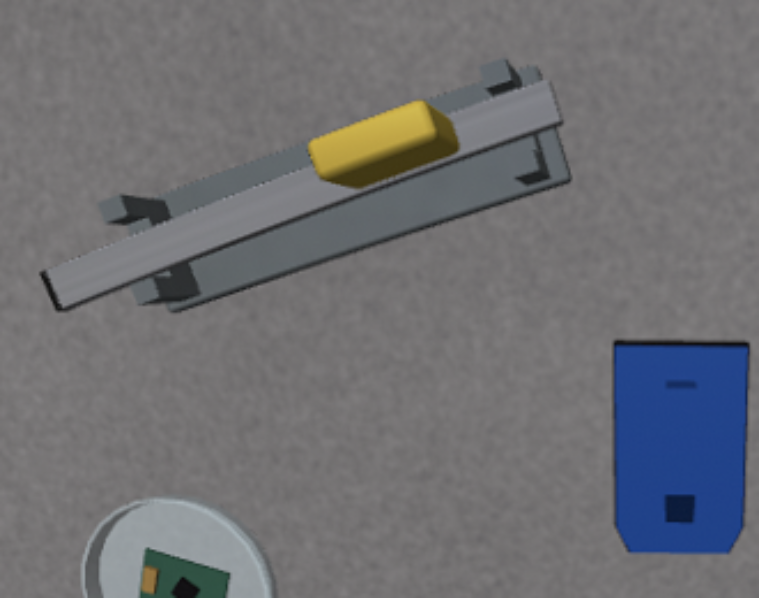

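```bash
python3 - <<'E'
from h import *
import pickle
c=pickle.load(open('w2.pkl','rb'))
q=np.array([(47,271),(64,309),(549,82),(561,123)])/2.3+[30,0]
P=onz(c,q,.034)[:,:2];print(P)
tip=P[:2].mean(0);rear=P[2:].mean(0);d=tip-rear;L=np.linalg.norm(d);d/=L
print('L',L,'ang',np.degrees(np.arctan2(d[1],d[0])),'grip',rear+.06*d,tip-.155*d)
im=cv2.imread('pics/w2.png');hsv=cv2.cvtColor(im,cv2.COLOR_BGR2HSV)
m=cv2.inRange(hsv,(22,120,150),(35,255,255));k=max(cv2.findContours(m,0,2)[0],key=cv2.contourArea)
# top face corners of the yellow block in crop
q=np.array([(310,145),(421,100),(436,138),(325,181)])/2.3+[30,0]
print(onz(c,q,.072).round(4),onz(c,q,.072).mean(0))
mv([.6215,.284,.10],-7.6); mv([.6215,.284,.021],-7.6)
E
```

```text
[[0.3827063  0.39092243]
 [0.38576331 0.37548233]
 [0.59133444 0.42898945]
 [0.59360332 0.41437786]]
L 0.21175985779296788 ang -169.52996445019153 grip [0.53346787 0.41078038] [0.53665407 0.41136918]
[[0.5132 0.4129 0.072 ]
 [0.5528 0.4213 0.072 ]
 [0.5557 0.4089 0.072 ]
 [0.5159 0.4009 0.072 ]] [0.53441613 0.41098606 0.072     ]
slide cm [ 0.22 -0.34 12.68] turn [-0.01  0.03  0.7 ] rows>= 3.0
slide cm [ 0.23 -0.34 20.58] turn [-0.01  0.03  0.7 ] rows>= 4.9
```

Call:
{"method": "play_rows", "body": {"turn": [[0,0,0.7],[0,0,0.7],[0,0,0.7],[0,0,0.7],[0,0,0.7],[0,0,0.7],[0,0,0.7],[0,0,0.7]], "slide": [[0.2,-0.3,4],[0.2,-0.3,8],[0.2,-0.3,12],[0.2,-0.3,15],[0.2,-0.3,16.5],[0.2,-0.3,16.5],[0.2,-0.3,16.5],[0.2,-0.3,16.5]], "gripper": [0.45,0.45,0.45,0.45,0.45,0.45,0.45,0.45]}}

```text
time: 2.12
tcp_pos: [0.623, 0.2838, 0.064]
eef_rot: [-179.9, -0.2, -7.6]
wrist_force: [0.7, -0.0, -0.5]
gripper_width: 0.0414
```

```bash
python3 - <<'E'
from h import *
s=env.get_state();print(s['tcp_pos'],s['eef_rot'],s['wrist_force'],s['gripper_width'])
c=cal('wrist');im=env.read_camera('wrist')[:,:,::-1].copy();cv2.imwrite('pics/w3.png',im)
mv([.6215,.284,.0205],-7.6)
print(proj(c,[.6215,.284,.042]))
E
```

```text
[0.62304811 0.28376355 0.06398938] [-1.79908379e+02 -1.76729362e-01 -7.62401319e+00] [ 0.71780662 -0.02688251 -0.45079956] 0.04139146385911755
slide cm [-0.2  -0.    4.39] turn [-0.11 -0.21 -0.04] rows>= 1.1
[[319.43699936 274.92118446]]
```

View pics/w3.png

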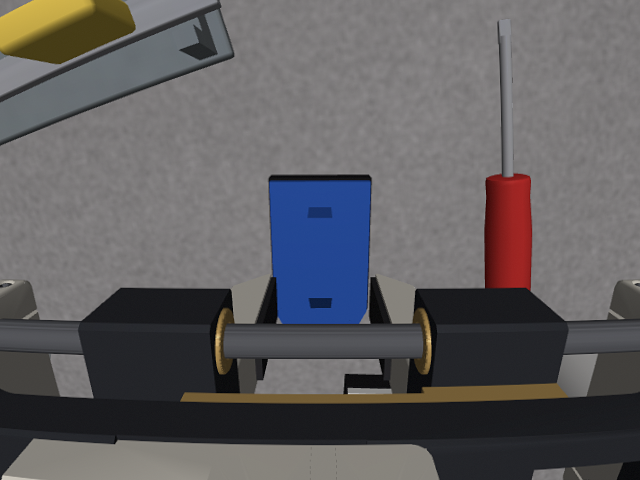

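Call:
{"method": "play_rows", "body": {"turn": [[-0.1,-0.2,0],[-0.1,-0.2,0],[-0.1,-0.2,0],[-0.1,-0.2,0],[-0.1,-0.2,0],[-0.1,-0.2,0],[-0.1,-0.2,0],[-0.1,-0.2,0],[-0.1,-0.2,0],[-0.1,-0.2,0]], "slide": [[-0.15,0,1.5],[-0.15,0,3],[-0.15,0,3.8],[-0.15,0,4.2],[-0.15,0,4.3],[-0.15,0,4.3],[-0.15,0,4.3],[-0.15,0,4.3],[-0.15,0,4.3],[-0.15,0,4.3]], "gripper": [0.45,0.45,0.45,0.45,0.45,0.25,0.1,0,0,0]}}

```text
time: 3.0
tcp_pos: [0.6211, 0.283, 0.019]
eef_rot: [179.9, 0.2, -7.7]
wrist_force: [0.8, -0.0, 0.5]
gripper_width: 0.0127
```

```bash
python3 - <<'E'
from h import *
s=env.get_state();print(s['tcp_pos'],s['eef_rot'],s['wrist_force'],s['gripper_width'])
E
```

```text
[0.62107952 0.28296578 0.01900433] [ 1.79917199e+02  1.66884607e-01 -7.68488869e+00] [ 0.81367231 -0.0140282   0.53928754] 0.012711051274507666
```

```bash
python3 - <<'E'
from h import *
mv([.48,.06,.2],-5.3)
E
```

```text
slide cm [-11.05  24.01 -18.03] turn [ 0.08  0.17 -2.38] rows>= 7.7
```

Call:
{"method": "play_rows", "body": {"turn": [[0,0,0],[0,0,0],[0,0,0],[0,0,0],[0,0,0],[0,0,0]], "slide": [[0,0,-0.5],[0,0,-1.5],[0,0,-4],[0,0,-8],[0,0,-12],[0,0,-12]], "gripper": [0,0,0,0,0,0]}}

```text
time: 3.5
tcp_pos: [0.6255, 0.2846, 0.1495]
eef_rot: [-179.7, -0.6, -7.7]
wrist_force: [1.0, 0.2, -0.7]
gripper_width: 0.0119
```

```bash
python3 - <<'E'
from h import *
s=env.get_state();print(s['tcp_pos'],s['eef_rot'],s['wrist_force'],s['gripper_width'])
mv([.48,.06,.19],-5.3)
E
```

```text
[0.62551386 0.28456263 0.14949833] [-179.68170443   -0.64638434   -7.68093983] [ 1.03768394  0.18979188 -0.69755827] 0.011931970603892875
slide cm [-11.37  24.18  -4.31] turn [-0.3  -0.65 -2.38] rows>= 6.5
```

Call:
{"method": "play_rows", "body": {"turn": [[0,0,0],[0,0,-1],[0,0,-2.4],[0,0,-2.4],[0,0,-2.4],[0,0,-2.4],[0,0,-2.4],[0,0,-2.4],[0,0,-2.4],[0,0,-2.4],[0,0,-2.4],[0,0,-2.4]], "slide": [[-1,2,-2],[-3,6,-4],[-5,10,-5],[-6.5,14,-5],[-8,17.5,-5],[-10,21,-5],[-11,23.5,-5],[-11.4,24.2,-5],[-11.4,24.2,-5],[-11.4,24.2,-5],[-11.4,24.2,-5],[-11.4,24.2,-5]], "gripper": [0,0,0,0,0,0,0,0,0,0,0,0]}}

```text
time: 4.5
tcp_pos: [0.4769, 0.0595, 0.1896]
eef_rot: [179.9, 0.2, -5.2]
wrist_force: [-0.1, 0.0, -1.7]
gripper_width: 0.0121
```

```bash
python3 - <<'E'
from h import *
import pickle
s=env.get_state();print(s['tcp_pos'],s['eef_rot'],s['wrist_force'],s['gripper_width'],s['dq'].round(1))
c=cal('wrist');im=env.read_camera('wrist')[:,:,::-1].copy();cv2.imwrite('pics/w4.png',im);pickle.dump(c,open('w4.pkl','wb'))
E
```

```text
[0.47689825 0.05952966 0.18958595] [ 1.79930976e+02  1.71720838e-01 -5.21100896e+00] [-0.13508888  0.0466574  -1.72518313] 0.012088620095862057 [ 0.1  0.3  0.2 -0.1  0.1 -0.2]
```

View pics/w4.png

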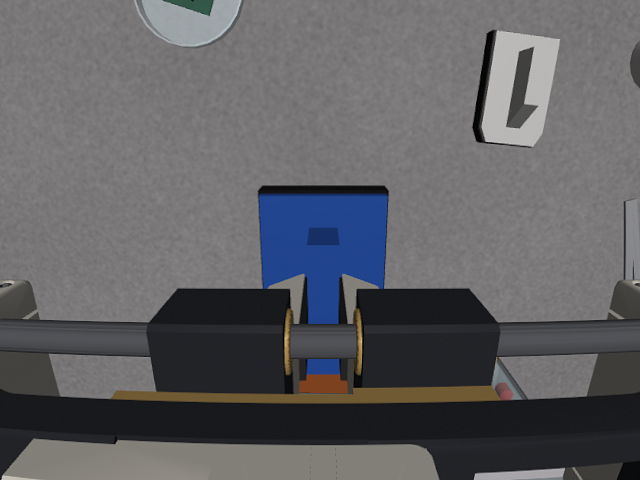

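```bash
python3 - <<'E'
from h import *
s=cal('side');t=cal('top')
q=np.array([(178,90),(302,88),(165,140),(315,138),(185,160),(298,160)])/4+[270,250]
print(onz(s,q,.028).round(3))
q=np.array([(275,190),(275,255),(300,190),(247,150),(247,185)])/4+[330,165]
for z in(.06,.1,.14):print(z,onz(t,q,z).round(3)[:,:2].tolist())
im=env.read_camera('side')[:,:,::-1]
cv2.imwrite('pics/s4.png',cv2.resize(im[170:400,250:450],None,fx=2.6,fy=2.6,interpolation=2))
E
```

```text
[[ 0.446  0.038  0.028]
 [ 0.523  0.031  0.028]
 [ 0.434 -0.009  0.028]
 [ 0.524 -0.018  0.028]
 [ 0.445 -0.029  0.028]
 [ 0.512 -0.037  0.028]]
0.06 [[0.589, -0.09], [0.547, -0.09], [0.589, -0.105], [0.614, -0.072], [0.591, -0.072]]
0.1 [[0.579, -0.082], [0.539, -0.082], [0.579, -0.098], [0.603, -0.065], [0.581, -0.065]]
0.14 [[0.569, -0.075], [0.53, -0.075], [0.569, -0.09], [0.592, -0.059], [0.571, -0.059]]
```

View pics/s4.png

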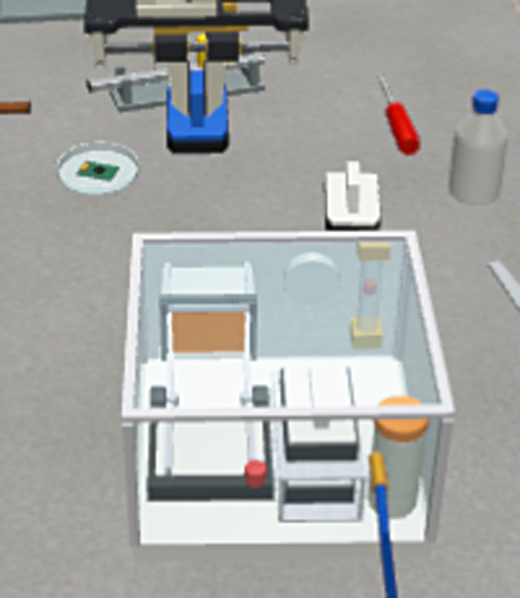

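```bash
python3 - <<'E'
from h import *
mv([.4766,-.0208,.08],-5.3)
mv([.4766,-.0208,.041],-5.3)
E
```

```text
slide cm [ 0.77  7.98 10.94] turn [0.08 0.21 0.1 ] rows>= 3.3
slide cm [ 0.78  7.97 14.84] turn [0.08 0.21 0.1 ] rows>= 4.0
```

Call:
{"method": "play_rows", "body": {"turn": [[0,0,0],[0,0,0],[0,0.2,0],[0,0.2,0],[0,0.2,0],[0,0.2,0],[0,0.2,0],[0,0.2,0],[0,0.2,0],[0,0.2,0]], "slide": [[0.2,2,0],[0.4,5,0],[0.8,7.5,1],[0.8,8,4],[0.8,8,7],[0.8,8,9.5],[0.8,8,11],[0.8,8,11],[0.8,8,11],[0.8,8,11]], "gripper": [0,0,0,0,0,0,0,0,0,0]}}

```text
time: 5.43
tcp_pos: [0.4774, -0.0218, 0.0805]
eef_rot: [179.9, -0.1, -5.2]
wrist_force: [0.1, 0.4, -1.5]
gripper_width: 0.0117
```

```bash
python3 - <<'E'
from h import *
s=env.get_state();print(s['tcp_pos'],s['eef_rot'],s['wrist_force'],s['gripper_width'],s['dq'].round(1))
mv([.4766,-.0208,.041],-5.3)
for n in('top','side'):
    im=env.read_camera(n)[:,:,::-1]
    r=im[190:320,310:470] if n=='top' else im[240:350,280:400]
    cv2.imwrite(f'pics/{n}5.png',cv2.resize(r,None,fx=5,fy=5,interpolation=2)[:600,:800])
im=env.read_camera('wrist')[:,:,::-1];cv2.imwrite('pics/w5.png',im)
E
```

```text
[ 0.47735207 -0.02178029  0.08050258] [ 1.79905866e+02 -8.95059661e-02 -5.24529811e+00] [ 0.08949626  0.36356308 -1.48110528] 0.011725699206216505 [-0.1 -0.9 -0.2 -0.1 -0.2 -0. ]
slide cm [-0.09 -0.1   3.95] turn [ 0.09 -0.09  0.05] rows>= 0.9
```

View pics/top5.png

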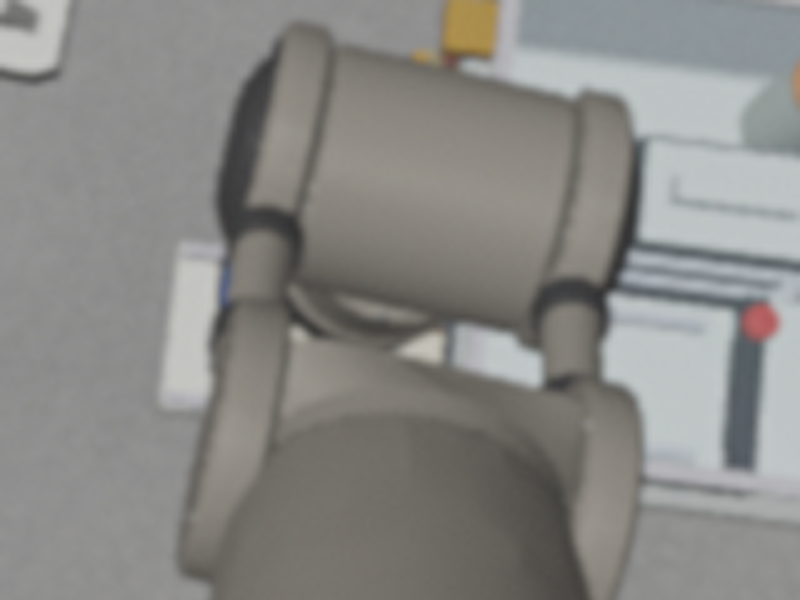

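View pics/side5.png

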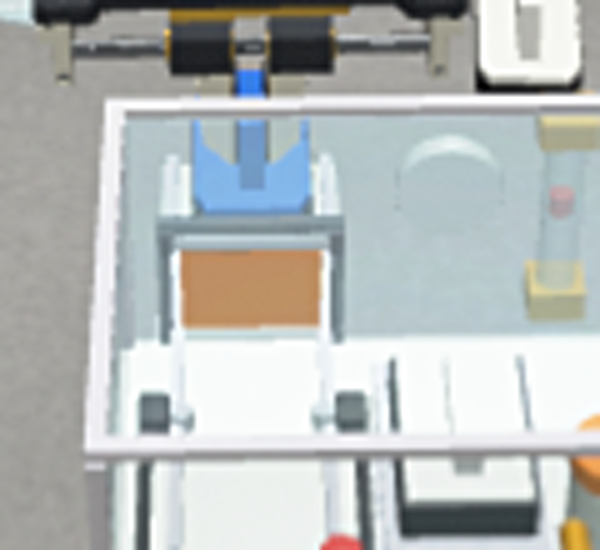

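View pics/w5.png

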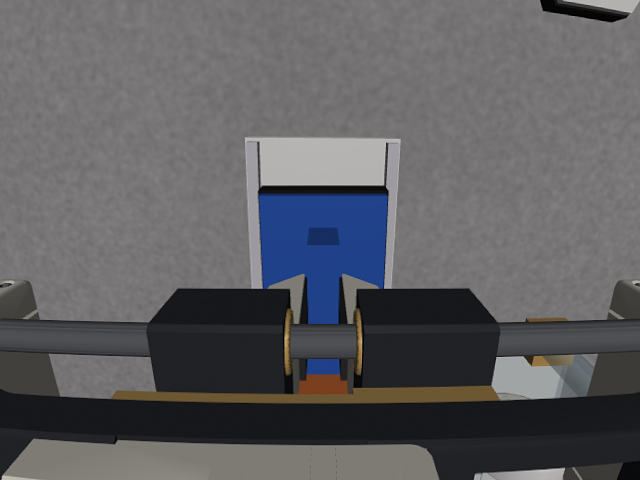

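Call:
{"method": "play_rows", "body": {"turn": [[0,0,0],[0,0,0],[0,0,0],[0,0,0],[0,0,0],[0,0,0],[0,0,0]], "slide": [[0,0,1.5],[0,0,2.7],[0,0,3.4],[0,0,3.8],[0,0,3.9],[0,0,3.9],[0,0,3.9]], "gripper": [0,0,0,0,0,0,0]}}

```text
time: 6.17
tcp_pos: [0.4768, -0.0221, 0.0412]
eef_rot: [179.9, -0.1, -5.3]
wrist_force: [0.6, 0.4, -1.6]
gripper_width: 0.0117
```

```bash
python3 - <<'E'
from h import *
s=env.get_state();print(s['tcp_pos'],s['eef_rot'],s['wrist_force'],s['gripper_width'],s['dq'].round(1))
c=cal('wrist');im=env.read_camera('wrist')[:,:,::-1];cv2.imwrite('pics/w6.png',im)
E
```

```text
[ 0.47678725 -0.02211377  0.04117131] [ 1.79907098e+02 -5.64171330e-02 -5.28450064e+00] [ 0.56293499  0.3515823  -1.62153592] 0.011730032970066135 [-0.1 -0.2 -0.   0.1 -0.  -0. ]
```

View pics/w6.png

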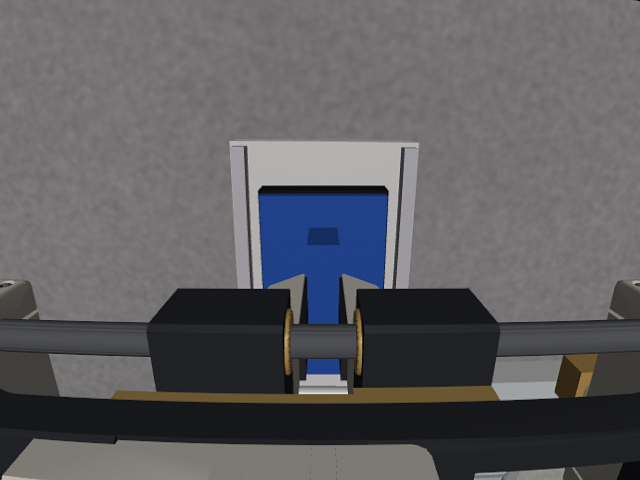

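Call:
{"method": "play_rows", "body": {"turn": [[0,0,0],[0,0,0],[0,0,0],[0,0,0]], "slide": [[0,0,0.1],[0,0,0.15],[0,0,0.2],[0,0,0.2]], "gripper": [0,0,0,0]}}

```text
time: 6.55
tcp_pos: [0.4765, -0.0221, 0.0389]
eef_rot: [179.9, -0.0, -5.3]
wrist_force: [-0.3, 0.7, 1.6]
gripper_width: 0.0119
```

Call:
{"method": "play_rows", "body": {"turn": [[0,0,0],[0,0,0],[0,0,0],[0,0,0],[0,0,0],[0,0,0],[0,0,0],[0,0,0],[0,0,0],[0,0,0],[0,0,0]], "slide": [[0,0,0],[0,0,0],[0,0,0],[0,0,-0.1],[0,0,-1],[0,0,-3],[0,0,-6],[0,-2,-9],[0,-5,-12],[0,-8,-13],[0,-8,-13]], "gripper": [0.2,0.3,0.4,0.4,0.4,0.4,0.4,0.4,0.4,0.4,0.4]}}

```text
time: 7.47
tcp_pos: [0.4856, 0.0616, 0.1726]
eef_rot: [-180.0, -0.4, -5.1]
wrist_force: [0.4, 0.9, -0.2]
gripper_width: 0.0364
```

```bash
python3 - <<'E'
from h import *
import pickle
s=env.get_state();print(s['tcp_pos'],s['eef_rot'],s['wrist_force'],s['gripper_width'],s['dq'].round(1))
c=cal('wrist');im=env.read_camera('wrist')[:,:,::-1];cv2.imwrite('pics/w7.png',im)
c=cal('wrist');im=env.read_camera('wrist')[:,:,::-1];cv2.imwrite('pics/w7.png',im);pickle.dump(c,open('w7.pkl','wb'))
mv([.534,.411,.18],-79.5)
s=env.get_state();print(s['qpos'])
E
```

```text
[0.48560625 0.06164592 0.17256571] [-179.95967701   -0.42259389   -5.116517  ] [ 0.44147816  0.94471344 -0.24908252] 0.03639664073023249 [-3.7  2.2  4.1 -2.5 -2.9 -5.3]
slide cm [  1.85 -35.55  -1.12] turn [ 3.000e-02 -1.400e-01  7.436e+01] rows>= 10.4
[-2.04924155 18.91801829 98.17001764 -0.11438377 62.8293936   3.1402096 ]
```

View pics/w7.png

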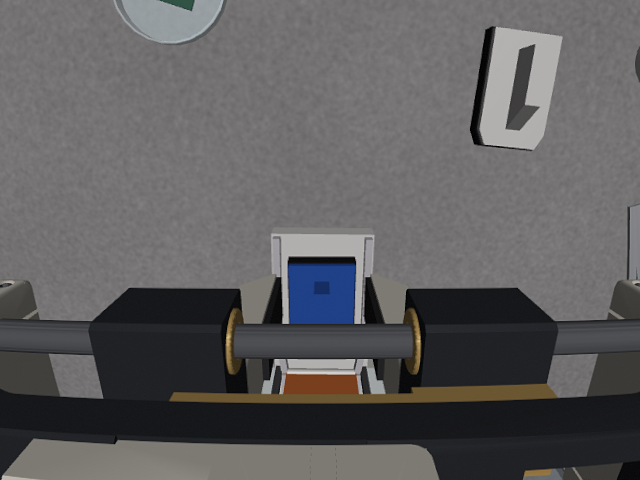

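Call:
{"method": "play_rows", "body": {"turn": [[0,0,6],[0,0,12],[0,0,19],[0,0,26],[0,0,33],[0,0,40],[0,0,47],[0,0,54],[0,0,61],[0,0,68],[0,0,74.4],[0,0,74.4]], "slide": [[0.2,-2,0],[0.4,-5,0],[0.6,-9,0],[0.8,-13,0],[1,-17,0],[1.2,-21,0],[1.4,-25,0],[1.6,-29,0],[1.8,-33,0],[1.8,-35,0],[1.8,-35.5,0],[1.8,-35.5,0]], "gripper": [0.4,0.4,0.4,0.4,0.4,0.4,0.4,0.4,0.4,0.4,0.4,0.4]}}

```text
time: 8.57
tcp_pos: [0.5341, 0.4101, 0.1659]
eef_rot: [179.8, -0.1, -79.9]
wrist_force: [0.0, 0.2, -0.3]
gripper_width: 0.0365
```

Call:
{"method": "play_rows", "body": {"turn": [[0,0,0],[0,0,0]], "slide": [[0,0,0],[0,0,0]], "gripper": [0.4,0.4]}}

```text
time: 8.73
tcp_pos: [0.5346, 0.4079, 0.1673]
eef_rot: [179.9, -0.1, -79.6]
wrist_force: [-0.2, -1.0, -0.8]
gripper_width: 0.037
```

```bash
python3 - <<'E'
from h import *
import pickle
c=pickle.load(open('w7.pkl','rb'))
print('carrier rear top',onz(c,[(288,261),(356,261)],.038).round(4).tolist(),'tray end',onz(c,[(273,234),(374,234)],.028).round(4).tolist())
s=env.get_state();print(s['tcp_pos'],s['eef_rot'],s['wrist_force'],s['gripper_width'],s['dq'].round(1),s['qpos'].round(1))
c=cal('wrist');im=env.read_camera('wrist')[:,:,::-1];cv2.imwrite('pics/w8.png',im);pickle.dump(c,open('w8.pkl','wb'))
mv([.534,.411,.039],-79.5)
E
```

```text
carrier rear top [[0.4543, 0.0283, 0.038], [0.5085, 0.0234, 0.038]] tray end [[0.4436, 0.0489, 0.028], [0.5252, 0.0415, 0.028]]
[0.53463601 0.40786842 0.16734891] [ 1.79889162e+02 -1.40677639e-01 -7.95655368e+01] [-0.22882675 -0.97121248 -0.82292884] 0.03698671167188288 [-0.3 -0.6 -0.1  0.2  0.1  0.9] [ 3.090e+01  3.800e+01  6.590e+01 -1.000e-01  7.630e+01  1.104e+02]
slide cm [-0.34 -0.   12.87] turn [ 0.08 -0.12 -0.11] rows>= 3.1
```

View pics/w8.png

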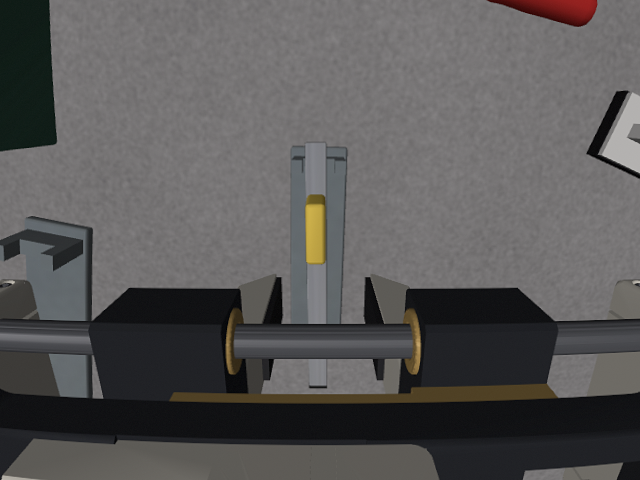

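```bash
python3 - <<'E'
from h import *
import pickle
c=pickle.load(open('w8.pkl','rb'));im=cv2.imread('pics/w8.png')
cv2.imwrite('pics/w8c.png',cv2.resize(im[130:400,260:380],None,fx=2.2*2,fy=2.2,interpolation=2)) 
b=cv2.resize(im[130:280,270:360],None,fx=4,fy=4,interpolation=2);cv2.imwrite('pics/w8d.png',b)
P=onz(c,[(306,205),(324,205),(306,263),(324,263)],.072);print(P.round(4),P.mean(0))
P=onz(c,[(305,142),(326,142),(309,386),(327,386)],.034);print(P.round(4));d=P[2:].mean(0)-P[:2].mean(0);print(np.linalg.norm(d),np.degrees(np.arctan2(d[1],d[0])))
E
```

```text
[[0.5529 0.4215 0.072 ]
 [0.5551 0.4097 0.072 ]
 [0.5121 0.4146 0.072 ]
 [0.5144 0.4022 0.072 ]] [0.53362877 0.41201158 0.072     ]
[[0.5911 0.4304 0.034 ]
 [0.5938 0.4152 0.034 ]
 [0.3811 0.3911 0.034 ]
 [0.384  0.3752 0.034 ]]
0.21361209718081278 -169.30961902660263
```

View pics/w8d.png

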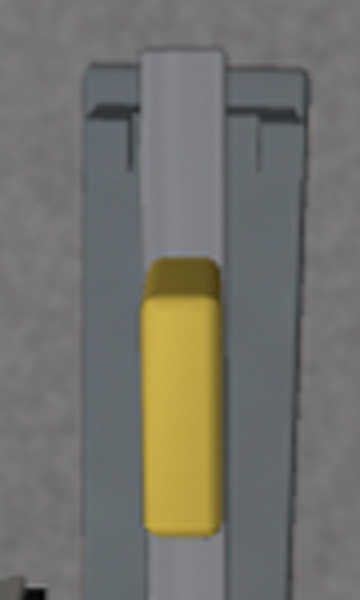

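Call:
{"method": "play_rows", "body": {"turn": [[0,0,0],[0,0,0],[0,0,0],[0,0,0],[0,0,0],[0,0,0],[0,0,0],[0,0,0]], "slide": [[-0.4,0,3],[-0.4,0,6],[-0.4,0,8.5],[-0.4,0,10.5],[-0.4,0,12],[-0.4,0,12.7],[-0.4,0,12.8],[-0.4,0,12.8]], "gripper": [0.4,0.4,0.4,0.4,0.4,0.4,0.4,0.4]}}

```text
time: 9.45
tcp_pos: [0.5341, 0.4128, 0.0405]
eef_rot: [180.0, -0.1, -79.7]
wrist_force: [0.1, -0.3, 1.0]
gripper_width: 0.0367
```

```bash
python3 - <<'E'
from h import *
s=env.get_state();print(s['tcp_pos'],s['eef_rot'],s['wrist_force'],s['gripper_width'],s['dq'].round(1))
c=cal('wrist');im=env.read_camera('wrist')[:,:,::-1];cv2.imwrite('pics/w9.png',im)
mv([.5336,.4115,.038],-79.4)
E
```

```text
[0.53410102 0.4128444  0.04046319] [ 1.79994239e+02 -8.02687143e-02 -7.96841569e+01] [ 0.10064049 -0.28640684  0.95770029] 0.03667143976408541 [ 0.4 -1.1 -1.3 -0.1  0.3  0.3]
slide cm [0.16 0.11 0.32] turn [-0.07 -0.05 -0.28] rows>= 0.1
```

View pics/w9.png

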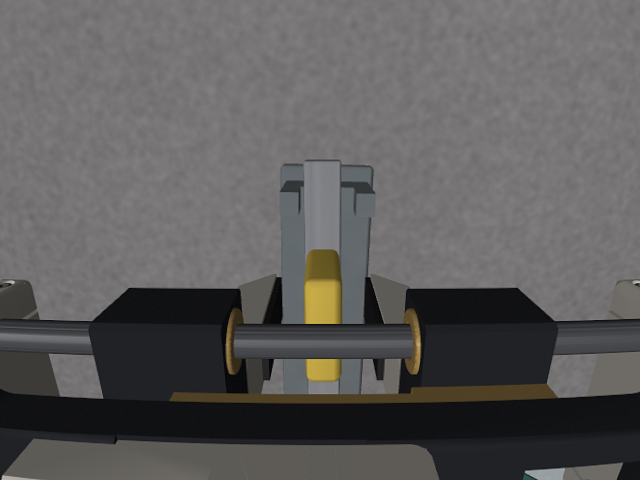

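Call:
{"method": "play_rows", "body": {"turn": [[0,0,-0.2],[0,0,-0.2],[0,0,-0.2],[0,0,-0.2],[0,0,-0.2],[0,0,-0.2],[0,0,-0.2]], "slide": [[0.1,0.1,0.1],[0.1,0.1,0.2],[0.1,0.1,0.2],[0.1,0.1,0.2],[0.1,0.1,0.2],[0.1,0.1,0.2],[0.1,0.1,0.2]], "gripper": [0.4,0.3,0.1,0,0,0,0]}}

```text
time: 10.08
tcp_pos: [0.5329, 0.4124, 0.0383]
eef_rot: [-180.0, -0.1, -79.5]
wrist_force: [0.1, 0.2, 2.0]
gripper_width: 0.0139
```

```bash
python3 - <<'E'
from h import *
s=env.get_state();print(s['tcp_pos'],s['eef_rot'],s['wrist_force'],s['torque'],s['gripper_width'],s['dq'].round(1))
E
```

```text
[0.53290968 0.41237752 0.0383045 ] [-1.79999504e+02 -7.35443082e-02 -7.94753065e+01] [0.10683094 0.17361143 1.97665106] [-0.10969331  0.22406396  0.00936725] 0.013873524771381868 [-0.1  0.  -0.1  0.1  0.1 -0.1]
```

Call:
{"method": "play_rows", "body": {"turn": [[0,0,0],[0,0,0],[0,0,0],[0,0,0],[0,0,0],[0,0,0],[0,0,0]], "slide": [[0,0,-0.5],[0,0,-1.5],[0,0,-3],[0,0,-6],[0,0,-9],[0,0,-10],[0,0,-10]], "gripper": [0,0,0,0,0,0,0]}}

```text
time: 10.67
tcp_pos: [0.5344, 0.4134, 0.142]
eef_rot: [-179.6, 0.1, -79.5]
wrist_force: [0.1, -0.3, -1.4]
gripper_width: 0.014
```

Call:
{"method": "play_rows", "body": {"turn": [[0,0,0],[0,0,0]], "slide": [[0,0,0],[0,0,0]], "gripper": [0,0]}}

```text
time: 10.83
tcp_pos: [0.5318, 0.4117, 0.1358]
eef_rot: [179.8, -0.2, -79.5]
wrist_force: [-0.2, 0.2, -2.8]
gripper_width: 0.0135
```

```bash
python3 - <<'E'
from h import *
s=env.get_state();print(s['tcp_pos'],s['eef_rot'],s['wrist_force'],s['torque'],s['gripper_width'],s['dq'].round(1))
im=env.read_camera('side')[:,:,::-1]
cv2.imwrite('pics/s10.png',cv2.resize(im[130:300,230:430],None,fx=3.5,fy=3.5,interpolation=2))
mv([.4987,.2093,.138],-5.3)
E
```

```text
[0.53184307 0.41174798 0.13580252] [ 1.79780790e+02 -1.56828854e-01 -7.94857682e+01] [-0.19747016  0.15377404 -2.78526725] [0.02618829 0.13500736 0.02130816] 0.013540410451172337 [-0.   0.8  0.2  0.1  0.2  0. ]
slide cm [19.3   6.95 -0.16] turn [ 3.300e-01  2.000e-02 -7.419e+01] rows>= 10.4
```

View pics/s10.png

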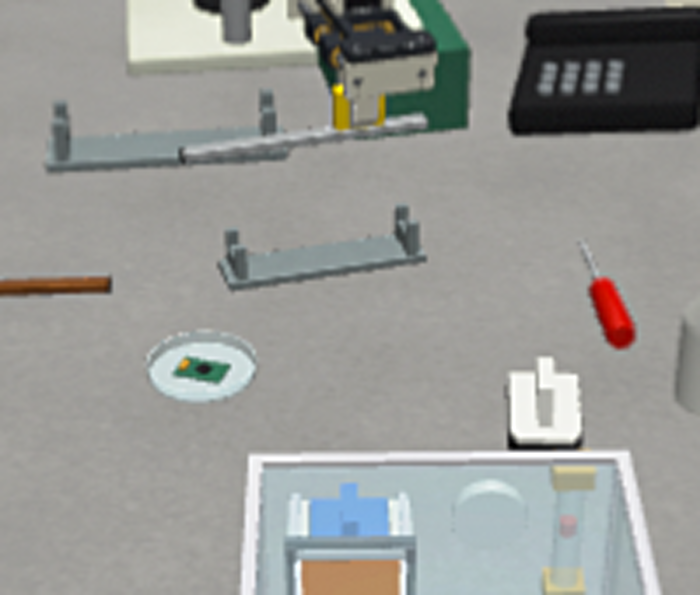

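Call:
{"method": "play_rows", "body": {"turn": [[0,0,-5],[0,0,-11],[0,0,-18],[0,0,-25],[0,0,-32],[0,0,-39],[0,0,-46],[0,0,-53],[0,0,-60],[0,0,-67],[0,0,-73],[0,0,-74.2]], "slide": [[1,0.3,0],[3,1,0],[5,2,0],[7,3,0],[9,4,0],[11,5,0],[13,6,0],[15,6.5,0],[17,7,0],[18.5,7,0],[19.3,7,0],[19.3,7,0]], "gripper": [0,0,0,0,0,0,0,0,0,0,0,0]}}

```text
time: 11.88
tcp_pos: [0.4987, 0.208, 0.1369]
eef_rot: [179.8, 0.2, -5.2]
wrist_force: [-0.4, -0.2, -2.0]
gripper_width: 0.0135
```

Call:
{"method": "play_rows", "body": {"turn": [[0,0,0],[0,0,0],[0,0,0]], "slide": [[0,0,3],[0,0,5],[0,0,5]], "gripper": [0,0,0]}}

```text
time: 12.13
tcp_pos: [0.4959, 0.2094, 0.0837]
eef_rot: [179.7, 0.5, -5.4]
wrist_force: [-0.6, -0.5, -3.3]
gripper_width: 0.0136
```

```bash
python3 - <<'E'
from h import *
import pickle
s=env.get_state();print(s['tcp_pos'],s['eef_rot'],s['wrist_force'],s['torque'],s['gripper_width'],s['dq'].round(1))
im=env.read_camera('top')[:,:,::-1];cv2.imwrite('pics/t11.png',im[120:400,200:520].repeat(2,0).repeat(2,1))
im=env.read_camera('side')[:,:,::-1];cv2.imwrite('pics/s11.png',cv2.resize(im[130:330,230:430],None,fx=3,fy=3,interpolation=2))
im=env.read_camera('wrist')[:,:,::-1];cv2.imwrite('pics/w11.png',im)
s=env.get_state();print(s['tcp_pos'],s['eef_rot'],s['wrist_force'])
E
```

```text
[0.49592975 0.2093839  0.08367218] [179.74100781   0.50880368  -5.41610456] [-0.58466296 -0.5215157  -3.27278407] [-0.11659435  0.0999371   0.0046808 ] 0.01361898157595882 [ 0.2 -2.7 -3.3 -0.   4.8 -0.6]
[0.49938455 0.21027432 0.08852019] [ 1.79916763e+02  1.23256967e-02 -5.32568591e+00] [-0.31761318  0.54755777 -1.6373493 ]
```

View pics/t11.png

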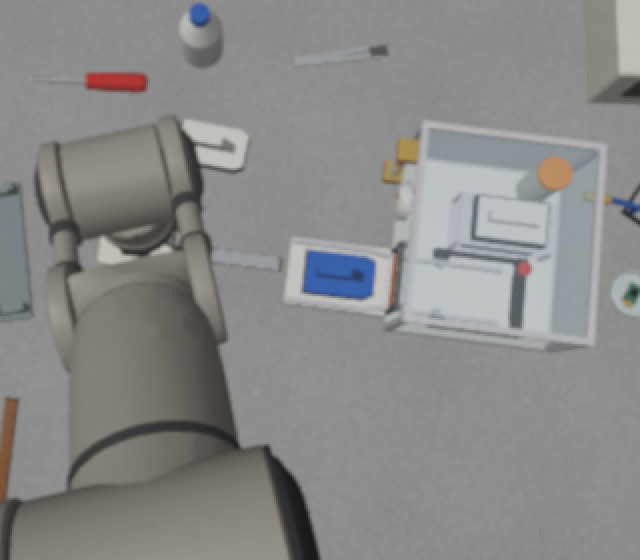

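View pics/s11.png

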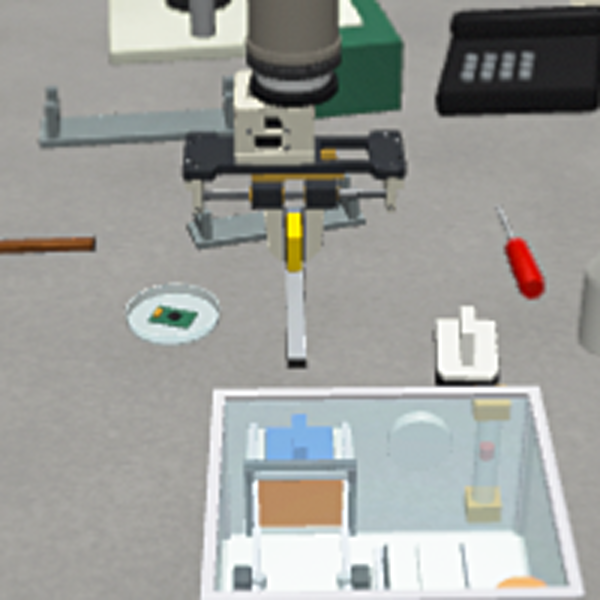

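View pics/w11.png

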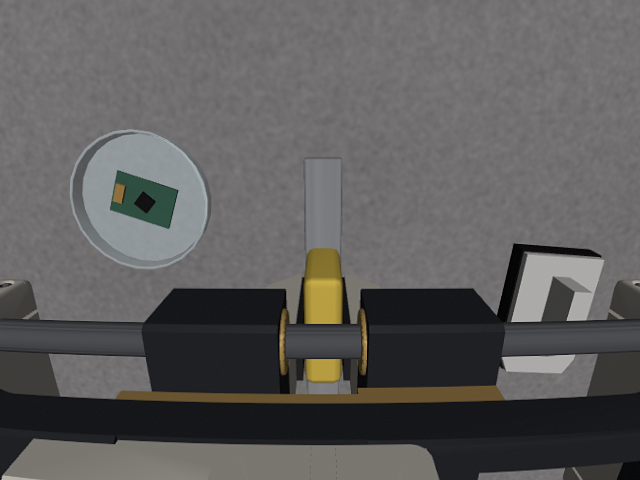

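```bash
python3 - <<'E'
from h import *
t=cal('top')
im=cv2.imread('pics/t11.png')[::2,::2]
b=cv2.resize(im[100:170,80:230],None,fx=5,fy=5,interpolation=2);cv2.imwrite('pics/t11c.png',b)
hsv=cv2.cvtColor(im,cv2.COLOR_BGR2HSV);m=cv2.inRange(hsv,(105,120,60),(125,255,255));m[:80]=0
k=max(cv2.findContours(m,0,2)[0],key=cv2.contourArea).reshape(-1,2).astype(float)+[200,120]
r=cv2.minAreaRect((onz(t,k,.038)[:,:2]*1000).astype(np.float32));print(r)
E
```

```text
((476.8177490234375, -19.122108459472656), (83.86407470703125, 51.1204948425293), 84.4456558227539)
```

View pics/t11c.png

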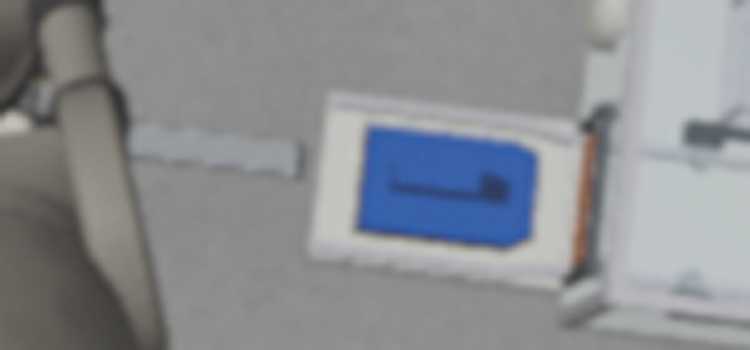

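```bash
python3 - <<'E'
from h import *
t=cal('top')
q=np.array([(300,140),(297,178)])/5+[280,220]
print(onz(t,q,.084).round(4),onz(t,q,.084).mean(0))
s=env.get_state();p=s['tcp_pos'];print(p, s['eef_rot'],p+.154*np.array([-.0924,-.9957,0]))
mv([.4987,.2093,.0395],-5.3)
E
```

```text
[[0.4904 0.057  0.084 ]
 [0.4718 0.058  0.084 ]] [0.48112696 0.05749162 0.084     ]
[0.49938455 0.21027432 0.08852019] [ 1.79916763e+02  1.23256967e-02 -5.32568591e+00] [0.48515495 0.05693652 0.08852019]
slide cm [-0.06  0.1   4.9 ] turn [ 0.08  0.01 -0.03] rows>= 1.2
```

```bash
python3 - <<'E'
from h import *
c=cal('side')
print(onz(c,np.array([(297,360)])/3+[230,130],.084), onz(c,np.array([(299,460)])/3+[230,130],.038))
E
```

```text
[[0.48455746 0.05184709 0.084     ]] [[ 0.4779355  -0.02022707  0.038     ]]
```

Call:
{"method": "play_rows", "body": {"turn": [[0,0,0],[0,0,0],[0,0,0],[0,0,0],[0,0,0],[0,0,0],[0,0,0]], "slide": [[0,0,2],[0,0,4],[0,0,4.8],[0,0,5],[0,0,5],[0,0,5],[0,0,5]], "gripper": [0,0,0,0,0,0,0]}}

```text
time: 12.87
tcp_pos: [0.5001, 0.21, 0.0395]
eef_rot: [180.0, -0.1, -5.3]
wrist_force: [0.3, -0.8, -1.4]
gripper_width: 0.0135
```

```bash
cat > st.py <<'E'
from h import *
s=env.get_state();p=s['tcp_pos'];d=np.array([-.0924,-.9957]);port=np.array([.471,-.0855])
tip=p[:2]+.154*d;q=tip-port
print(s['time'],p.round(4),s['eef_rot'].round(2),'F',s['wrist_force'].round(2),'T',s['torque'].round(2),'w',s['gripper_width'].round(4),'| tip depth mm',(q@d*1000).round(1),'lat',((q@[ -d[1],d[0]])*1000).round(1),'Fpush',(-s['wrist_force'][:2]@d).round(2))
E
python3 st.py
```

```text
Traceback (most recent call last):
  File "st.py", line 4, in <module>
    print(s['time'],p.round(4),s['eef_rot'].round(2),'F',s['wrist_force'].round(2),'T',s['torque'].round(2),'w',s['gripper_width'].round(4),'| tip depth mm',(q@d*1000).round(1),'lat',((q@[ -d[1],d[0]])*1000).round(1),'Fpush',(-s['wrist_force'][:2]@d).round(2))
                                                                                                                ^^^^^^^^^^^^^^^^^^^^^^^^
AttributeError: 'float' object has no attribute 'round'
```

```bash
sed -i "s/s\['gripper_width'\].round(4)/round(s['gripper_width'],4)/" st.py; python3 st.py; python3 -c "
from h import *
im=env.read_camera('side')[:,:,::-1];cv2.imwrite('pics/s12.png',cv2.resize(im[180:330,260:420],None,fx=4,fy=4,interpolation=2))"
```

```text
12.8667 [0.5001 0.21   0.0395] [ 1.7996e+02 -1.2000e-01 -5.2900e+00] F [ 0.29 -0.76 -1.42] T [-0.03  0.07 -0.  ] w 0.0135 | tip depth mm -142.9 lat 1.7 Fpush -0.73
```

View pics/s12.png

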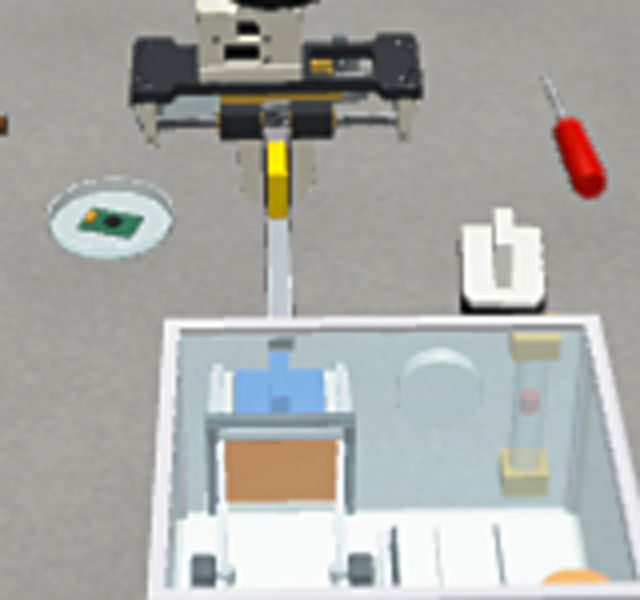

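Call:
{"method": "play_rows", "body": {"turn": [[0,0,0],[0,0,0],[0,0,0],[0,0,0],[0,0,0],[0,0,0],[0,0,0],[0,0,0],[0,0,0]], "slide": [[-0.05,0.8,0.05],[-0.1,1.6,0.1],[-0.1,2.1,0.1],[-0.1,2.4,0.1],[-0.1,2.6,0.1],[-0.1,2.6,0.1],[-0.1,2.6,0.1],[-0.1,2.6,0.1],[-0.1,2.6,0.1]], "gripper": [0,0,0,0,0,0,0,0,0]}}

```text
time: 13.67
tcp_pos: [0.4958, 0.1841, 0.0373]
eef_rot: [179.9, 0.0, -5.3]
wrist_force: [0.3, -0.3, -1.6]
gripper_width: 0.014
```

```bash
python3 st.py;python3 -c "
from h import *
im=env.read_camera('top')[:,:,::-1];cv2.imwrite('pics/t13.png',cv2.resize(im[210:300,270:420],None,fx=5,fy=5,interpolation=2))";python3 st.py
```

```text
13.6667 [0.4958 0.1841 0.0373] [179.92   0.    -5.27] F [ 0.32 -0.28 -1.59] T [-0.07  0.01  0.03] w 0.014 | tip depth mm -116.7 lat -0.2 Fpush -0.24
13.7167 [0.4958 0.1841 0.0373] [179.92   0.    -5.27] F [ 0.71  0.93 -1.89] T [-0.06  0.06  0.02] w 0.0136 | tip depth mm -116.8 lat -0.2 Fpush 0.99
```

View pics/t13.png

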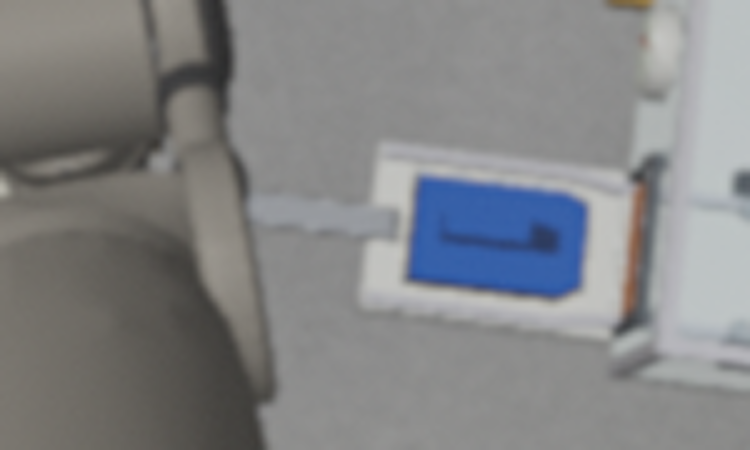

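Call:
{"method": "play_rows", "body": {"turn": [[0,0,0],[0,0,0],[0,0,0],[0,0,0],[0,0,0],[0,0,0],[0,0,0],[0,0,0],[0,0,0],[0,0,0],[0,0,0],[0,0,0]], "slide": [[0,0.1,0],[0,0.2,0],[0,0.3,0],[0,0.4,0],[0,0.5,0],[0,0.6,0],[0,0.75,0],[0,0.95,0],[0,1.2,0],[0,1.45,0],[0,1.7,0],[0,1.95,0]], "gripper": [0,0,0,0,0,0,0,0,0,0,0,0]}}

```text
time: 14.72
tcp_pos: [0.494, 0.1642, 0.0373]
eef_rot: [179.9, 0.0, -5.3]
wrist_force: [-0.2, 1.1, -0.8]
gripper_width: 0.0137
```

```bash
python3 st.py;python3 -c "
from h import *
im=env.read_camera('top')[:,:,::-1];cv2.imwrite('pics/t14.png',cv2.resize(im[210:300,270:420],None,fx=5,fy=5,interpolation=2))"
```

```text
14.7167 [0.494  0.1642 0.0373] [179.91   0.    -5.29] F [-0.21  1.08 -0.78] T [0.14 0.05 0.04] w 0.0137 | tip depth mm -96.8 lat -0.2 Fpush 1.06
```

View pics/t14.png

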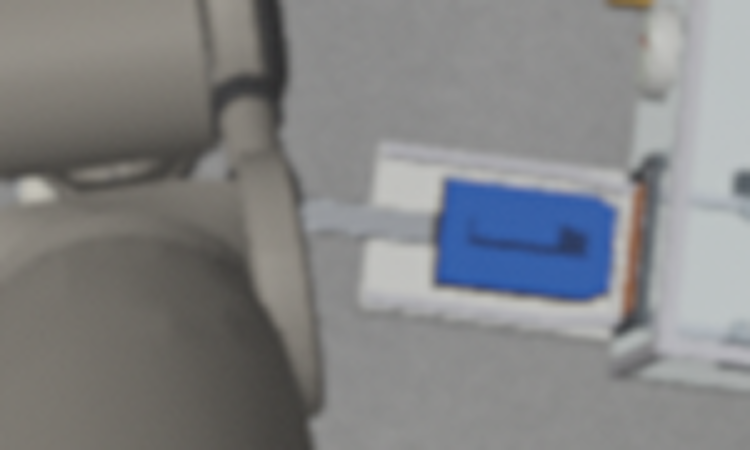

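Call:
{"method": "play_rows", "body": {"turn": [[0,0,0],[0,0,0],[0,0,0],[0,0,0],[0,0,0],[0,0,0],[0,0,0],[0,0,0],[0,0,0],[0,0,0]], "slide": [[0,0.2,0],[0,0.4,0],[0,0.6,0],[0,0.8,0],[0,1,0],[0,1.2,0],[0,1.4,0],[0,1.6,0],[0,1.8,0],[0,2,0]], "gripper": [0,0,0,0,0,0,0,0,0,0]}}

```text
time: 15.6
tcp_pos: [0.4922, 0.1444, 0.0374]
eef_rot: [179.9, -0.0, -5.3]
wrist_force: [0.6, 2.4, -0.9]
gripper_width: 0.0139
```

```bash
python3 st.py;python3 -c "
from h import *
im=env.read_camera('side')[:,:,::-1];cv2.imwrite('pics/s15.png',cv2.resize(im[240:370,290:420],None,fx=4.5,fy=4.5,interpolation=2))"
```

```text
15.6 [0.4922 0.1444 0.0374] [179.92  -0.    -5.29] F [ 0.58  2.4  -0.9 ] T [ 0.39  0.   -0.05] w 0.0139 | tip depth mm -76.9 lat -0.1 Fpush 2.45
```

View pics/s15.png

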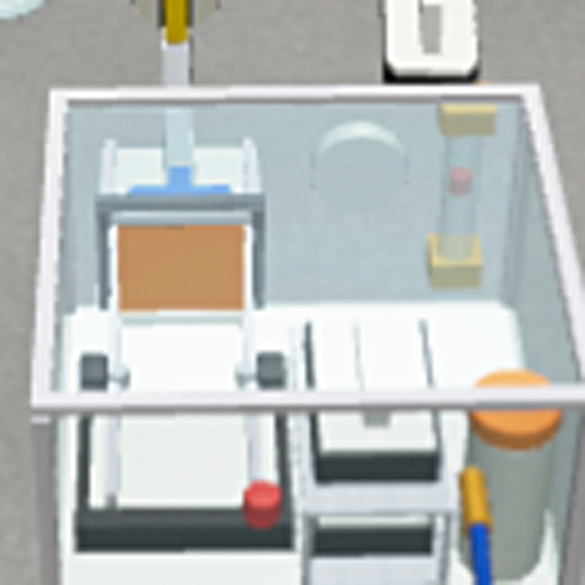

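Good, 2.4 N with the nose at the flap. Going on steadily.

Call:
{"method": "play_rows", "body": {"turn": [[0,0,0],[0,0,0],[0,0,0],[0,0,0],[0,0,0],[0,0,0],[0,0,0],[0,0,0],[0,0,0],[0,0,0],[0,0,0],[0,0,0]], "slide": [[0,0.2,0],[0,0.4,0],[0,0.6,0],[0,0.8,0],[0,1,0],[0,1.2,0],[0,1.4,0],[0,1.6,0],[0,1.8,0],[0,2,0],[0,2.2,0],[0,2.4,0]], "gripper": [0,0,0,0,0,0,0,0,0,0,0,0]}}

```text
time: 16.65
tcp_pos: [0.4899, 0.1205, 0.0374]
eef_rot: [179.9, 0.0, -5.3]
wrist_force: [-0.2, 3.1, -1.6]
gripper_width: 0.0136
```

```bash
python3 st.py;python3 -c "
from h import *
im=env.read_camera('side')[:,:,::-1];cv2.imwrite('pics/s16.png',cv2.resize(im[240:370,290:420],None,fx=4.5,fy=4.5,interpolation=2))"
```

```text
16.65 [0.4899 0.1205 0.0374] [ 1.7991e+02  1.0000e-02 -5.2800e+00] F [-0.2   3.12 -1.56] T [ 0.44  0.02 -0.04] w 0.0136 | tip depth mm -52.8 lat -0.2 Fpush 3.09
```

View pics/s16.png

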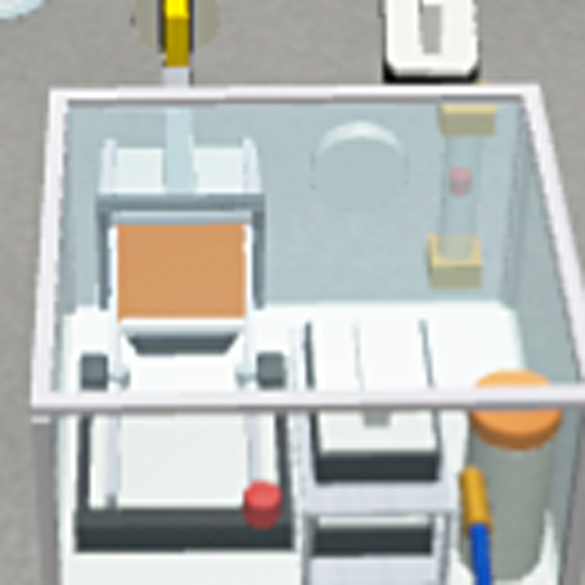

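Call:
{"method": "play_rows", "body": {"turn": [[0,0,0],[0,0,0],[0,0,0],[0,0,0],[0,0,0],[0,0,0],[0,0,0],[0,0,0],[0,0,0],[0,0,0],[0,0,0],[0,0,0]], "slide": [[0,0.2,0],[0,0.4,0],[0,0.6,0],[0,0.8,0],[0,1,0],[0,1.2,0],[0,1.4,0],[0,1.6,0],[0,1.8,0],[0,2,0],[0,2.2,0],[0,2.4,0]], "gripper": [0,0,0,0,0,0,0,0,0,0,0,0]}}

```text
time: 17.7
tcp_pos: [0.4879, 0.0971, 0.0376]
eef_rot: [180.0, -0.0, -5.3]
wrist_force: [0.7, 5.4, -1.5]
gripper_width: 0.0139
```

```bash
python3 st.py
```

```text
17.7 [0.4879 0.0971 0.0376] [ 1.7996e+02 -3.0000e-02 -5.2900e+00] F [ 0.74  5.37 -1.5 ] T [ 0.89 -0.02  0.04] w 0.0139 | tip depth mm -29.4 lat -0.0 Fpush 5.41
```

Call:
{"method": "play_rows", "body": {"turn": [[0,0,0],[0,0,0],[0,0,0],[0,0,0],[0,0,0],[0,0,0],[0,0,0],[0,0,0]], "slide": [[0,0.2,0],[0,0.4,0],[0,0.6,0],[0,0.8,0],[0,1,0],[0,1.2,0],[0,1.4,0],[0,1.6,0]], "gripper": [0,0,0,0,0,0,0,0]}}

```text
time: 18.37
tcp_pos: [0.4863, 0.081, 0.0375]
eef_rot: [179.9, -0.0, -5.3]
wrist_force: [-0.5, 4.9, -2.9]
gripper_width: 0.0137
```

```bash
python3 st.py;python3 -c "
from h import *
im=env.read_camera('side')[:,:,::-1];cv2.imwrite('pics/s17.png',cv2.resize(im[240:370,290:420],None,fx=4.5,fy=4.5,interpolation=2))"
```

```text
18.3667 [0.4863 0.081  0.0375] [179.94  -0.    -5.29] F [-0.52  4.93 -2.87] T [ 0.8   0.01 -0.03] w 0.0137 | tip depth mm -13.2 lat -0.2 Fpush 4.87
```

View pics/s17.png

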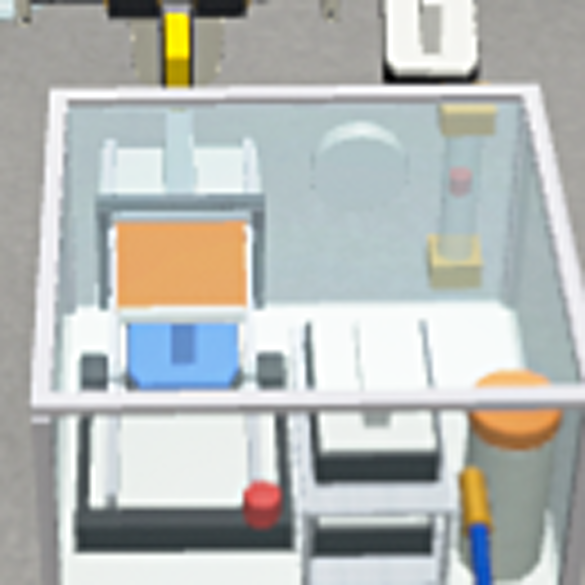

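Call:
{"method": "play_rows", "body": {"turn": [[0,0,0],[0,0,0],[0,0,0],[0,0,0],[0,0,0],[0,0,0],[0,0,0],[0,0,0],[0,0,0],[0,0,0],[0,0,0],[0,0,0]], "slide": [[0,0.2,0],[0,0.4,0],[0,0.6,0],[0,0.8,0],[0,1,0],[0,1.2,0],[0,1.4,0],[0,1.6,0],[0,1.8,0],[0,2,0],[0,2.2,0],[0,2.4,0]], "gripper": [0,0,0,0,0,0,0,0,0,0,0,0]}}

```text
time: 19.42
tcp_pos: [0.484, 0.0567, 0.0375]
eef_rot: [179.9, 0.0, -5.3]
wrist_force: [0.1, 2.1, -2.6]
gripper_width: 0.0137
```

```bash
python3 st.py
```

```text
19.4167 [0.484  0.0567 0.0375] [ 1.7991e+02  1.0000e-02 -5.2900e+00] F [ 0.09  2.09 -2.61] T [ 0.51  0.05 -0.07] w 0.0137 | tip depth mm 11.2 lat -0.2 Fpush 2.09
```

Call:
{"method": "play_rows", "body": {"turn": [[0,0,0],[0,0,0],[0,0,0],[0,0,0],[0,0,0],[0,0,0],[0,0,0],[0,0,0],[0,0,0],[0,0,0],[0,0,0],[0,0,0]], "slide": [[0,0.2,0],[0,0.4,0],[0,0.6,0],[0,0.8,0],[0,1,0],[0,1.2,0],[0,1.4,0],[0,1.6,0],[0,1.8,0],[0,2,0],[0,2.2,0],[0,2.4,0]], "gripper": [0,0,0,0,0,0,0,0,0,0,0,0]}}

```text
time: 20.42
tcp_pos: [0.4818, 0.0328, 0.0375]
eef_rot: [179.9, 0.0, -5.3]
wrist_force: [-0.1, 2.6, -3.2]
gripper_width: 0.014
```

```bash
python3 st.py;python3 -c "
from h import *
im=env.read_camera('side')[:,:,::-1];cv2.imwrite('pics/s18.png',cv2.resize(im[240:370,290:420],None,fx=4.5,fy=4.5,interpolation=2))
im=env.read_camera('top')[:,:,::-1];cv2.imwrite('pics/t18.png',cv2.resize(im[210:310,370:510],None,fx=5,fy=5,interpolation=2))"; python3 st.py
```

```text
20.4167 [0.4818 0.0328 0.0375] [ 1.7991e+02  1.0000e-02 -5.2900e+00] F [-0.1   2.58 -3.18] T [ 0.51  0.08 -0.08] w 0.014 | tip depth mm 35.2 lat -0.2 Fpush 2.56
20.5167 [0.4819 0.0326 0.0375] [179.89   0.    -5.29] F [ 1.16  0.04 -2.05] T [ 0.07  0.06 -0.04] w 0.014 | tip depth mm 35.4 lat -0.1 Fpush 0.15
```

View pics/s18.png

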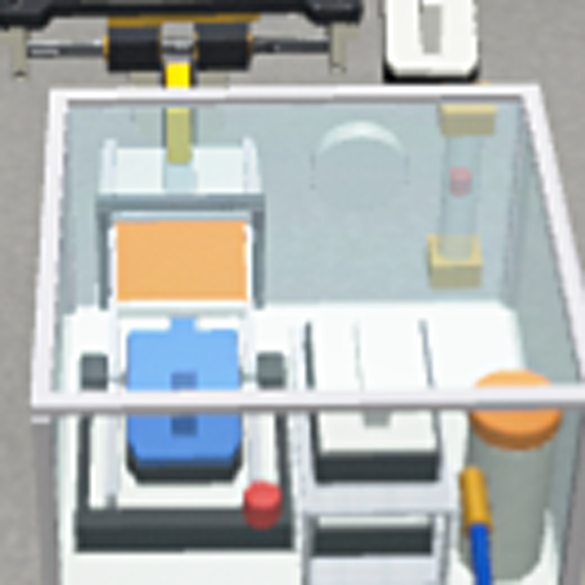

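View pics/t18.png

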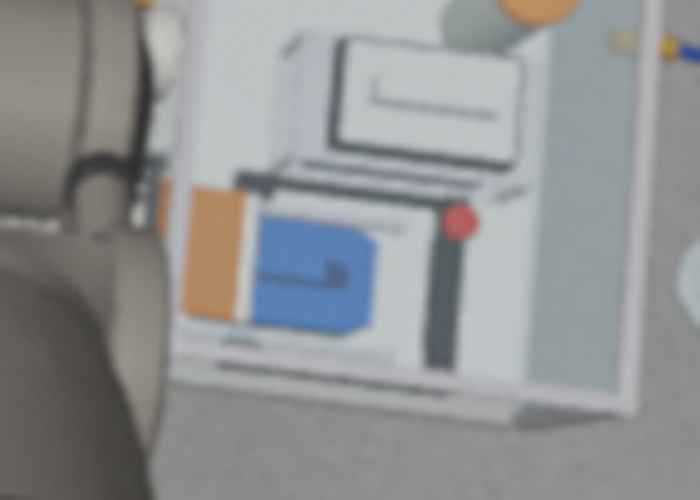

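Call:
{"method": "play_rows", "body": {"turn": [[0,0,0],[0,0,0],[0,0,0],[0,0,0],[0,0,0],[0,0,0],[0,0,0],[0,0,0],[0,0,0],[0,0,0]], "slide": [[0,0.2,0],[0,0.4,0],[0,0.6,0],[0,0.8,0],[0,1,0],[0,1.1,0],[0,1.2,0],[0,1.3,0],[0,1.4,0],[0,1.5,0]], "gripper": [0,0,0,0,0,0,0,0,0,0]}}

```text
time: 21.35
tcp_pos: [0.4805, 0.0181, 0.0375]
eef_rot: [179.9, 0.0, -5.3]
wrist_force: [0.7, 1.7, -4.2]
gripper_width: 0.0141
```

```bash
python3 st.py;python3 -c "
from h import *
t=cal('top')
im=env.read_camera('top')[:,:,::-1];cv2.imwrite('pics/t19.png',cv2.resize(im[240:300,400:480],None,fx=9,fy=9,interpolation=2))
"
```

```text
21.35 [0.4805 0.0181 0.0375] [179.91   0.    -5.28] F [ 0.69  1.66 -4.21] T [ 0.45 -0.09  0.02] w 0.0141 | tip depth mm 50.0 lat -0.1 Fpush 1.71
```

View pics/t19.png

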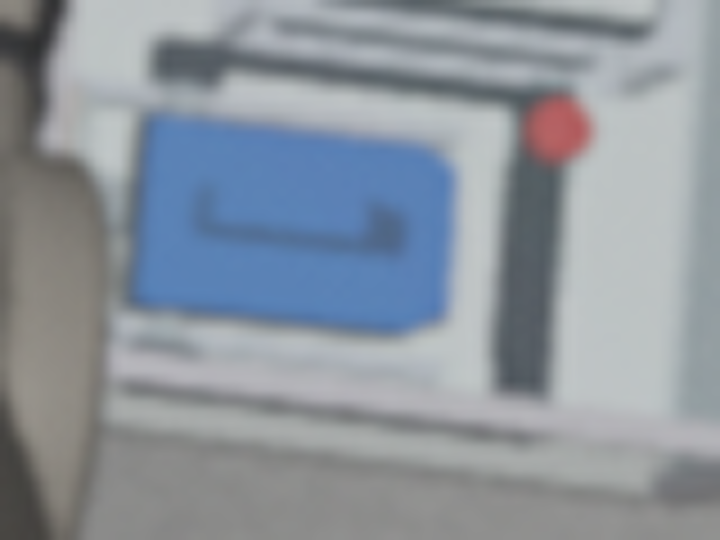

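Call:
{"method": "play_rows", "body": {"turn": [[0,0,0],[0,0,0],[0,0,0],[0,0,0],[0,0,0],[0,0,0],[0,0,0],[0,0,0]], "slide": [[0,0.1,0],[0,0.2,0],[0,0.3,0],[0,0.4,0],[0,0.5,0],[0,0.6,0],[0,0.7,0],[0,0.8,0]], "gripper": [0,0,0,0,0,0,0,0]}}

```text
time: 22.07
tcp_pos: [0.4797, 0.01, 0.0376]
eef_rot: [179.9, 0.0, -5.3]
wrist_force: [0.5, 0.7, -3.7]
gripper_width: 0.0141
```

```bash
python3 st.py
```

```text
22.0667 [0.4797 0.01   0.0376] [179.91   0.    -5.29] F [ 0.46  0.68 -3.71] T [ 0.45 -0.07  0.02] w 0.0141 | tip depth mm 58.1 lat -0.1 Fpush 0.72
```

Call:
{"method": "play_rows", "body": {"turn": [[0,0,0],[0,0,0],[0,0,0]], "slide": [[0,0.08,0],[0,0.16,0],[0,0.24,0]], "gripper": [0,0,0]}}

```text
time: 22.32
tcp_pos: [0.4795, 0.0077, 0.0376]
eef_rot: [179.9, 0.0, -5.3]
wrist_force: [0.6, 1.0, -4.6]
gripper_width: 0.0138
```

```bash
python3 st.py
```

```text
22.3167 [0.4795 0.0077 0.0376] [ 1.7991e+02  1.0000e-02 -5.2900e+00] F [ 0.63  1.04 -4.63] T [ 0.42 -0.05  0.03] w 0.0138 | tip depth mm 60.5 lat -0.2 Fpush 1.09
```

Call:
{"method": "play_rows", "body": {"turn": [[0,0,0],[0,0,0]], "slide": [[0,0.08,0],[0,0.15,0]], "gripper": [0,0]}}

```text
time: 22.48
tcp_pos: [0.4794, 0.0061, 0.0376]
eef_rot: [179.9, 0.0, -5.3]
wrist_force: [0.1, 0.8, -4.2]
gripper_width: 0.0142
```

```bash
python3 st.py
```

```text
22.4833 [0.4794 0.0061 0.0376] [ 1.7991e+02  1.0000e-02 -5.2800e+00] F [ 0.08  0.76 -4.2 ] T [ 0.3   0.02 -0.  ] w 0.0142 | tip depth mm 62.0 lat -0.1 Fpush 0.76
```

Call:
{"method": "play_rows", "body": {"turn": [[0,0,0],[0,0,0]], "slide": [[0,0.06,0],[0,0.12,0]], "gripper": [0,0]}}

```text
time: 22.65
tcp_pos: [0.4793, 0.005, 0.0376]
eef_rot: [179.9, 0.0, -5.3]
wrist_force: [1.3, 3.3, -3.9]
gripper_width: 0.0139
```

Call:
{"method": "play_rows", "body": {"turn": [[0,0,0],[0,0,0]], "slide": [[0,0.06,0],[0,0.12,0]], "gripper": [0,0]}}

```text
time: 22.82
tcp_pos: [0.4792, 0.0047, 0.0377]
eef_rot: [180.0, -0.0, -5.3]
wrist_force: [0.4, 10.0, -1.9]
gripper_width: 0.0137
```

```bash
python3 st.py;python3 -c "
from h import *
t=cal('top')
im=env.read_camera('top')[:,:,::-1];cv2.imwrite('pics/t20.png',cv2.resize(im[240:300,400:480],None,fx=9,fy=9,interpolation=2))
"
```

```text
22.8167 [0.4792 0.0047 0.0377] [179.99  -0.    -5.31] F [ 0.37 10.   -1.89] T [ 1.68 -0.05  0.07] w 0.0137 | tip depth mm 63.4 lat -0.1 Fpush 9.99
```

View pics/t20.png

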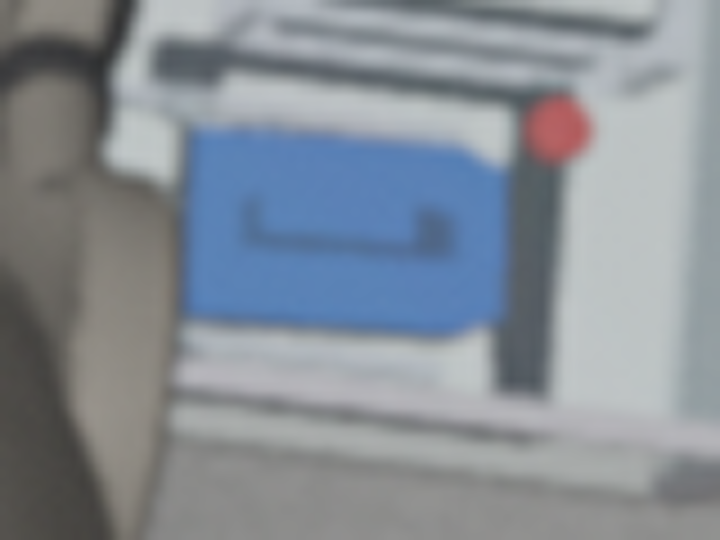

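```bash
python3 st.py
```

```text
22.8667 [0.4793 0.0047 0.0378] [ 1.80e+02 -1.00e-02 -5.31e+00] F [ 0.28  7.21 -3.16] T [ 1.29 -0.07  0.06] w 0.0135 | tip depth mm 63.4 lat -0.1 Fpush 7.2
```

Call:
{"method": "play_rows", "body": {"turn": [[0,0,0],[0,0,0]], "slide": [[0,0.01,0],[0,0.01,0]], "gripper": [0,0]}}

```text
time: 23.03
tcp_pos: [0.4792, 0.0047, 0.0378]
eef_rot: [180.0, -0.0, -5.3]
wrist_force: [0.3, 7.6, -2.8]
gripper_width: 0.0136
```

```bash
python3 st.py
```

```text
23.0333 [0.4792 0.0047 0.0378] [ 1.7999e+02 -1.0000e-02 -5.2900e+00] F [ 0.34  7.6  -2.82] T [ 1.37 -0.06  0.07] w 0.0136 | tip depth mm 63.4 lat -0.1 Fpush 7.6
```

Call:
{"method": "play_rows", "body": {"turn": [[0,0,0],[0,0,0]], "slide": [[0,0,0],[0,0,0]], "gripper": [0,0]}}

```text
time: 23.2
tcp_pos: [0.4792, 0.0047, 0.0377]
eef_rot: [180.0, -0.0, -5.3]
wrist_force: [-0.0, 7.6, -2.9]
gripper_width: 0.0136
```

```bash
python3 st.py
```

```text
23.2 [0.4792 0.0047 0.0377] [ 1.7999e+02 -1.0000e-02 -5.2900e+00] F [-0.    7.61 -2.89] T [ 1.36 -0.11  0.09] w 0.0136 | tip depth mm 63.4 lat -0.1 Fpush 7.58
```

Call:
{"method": "play_rows", "body": {"turn": [[0,0,0],[0,0,0]], "slide": [[0,0,0],[0,0,0]], "gripper": [0,0]}}

```text
time: 23.37
tcp_pos: [0.4792, 0.0047, 0.0377]
eef_rot: [180.0, -0.0, -5.3]
wrist_force: [-0.3, 7.7, -3.0]
gripper_width: 0.0137
```

```bash
python3 st.py
```

```text
23.3667 [0.4792 0.0047 0.0377] [ 1.7999e+02 -1.0000e-02 -5.2800e+00] F [-0.3   7.66 -3.05] T [ 1.32 -0.12  0.07] w 0.0137 | tip depth mm 63.4 lat -0.2 Fpush 7.6
```

Call:
{"method": "play_rows", "body": {"turn": [[0,0,0],[0,0,0],[0,0,0],[0,0,0],[0,0,0],[0,0,0],[0,0,0],[0,0,0],[0,0,0]], "slide": [[0,0.01,0],[0,0.01,0],[0,0.01,0],[0,0.01,0],[0,0.01,0],[0,0.01,0],[0,0.01,0],[0,0.01,0],[0,0.01,0]], "gripper": [0,0,0,0,0,0,0,0,0]}}

```text
time: 24.12
tcp_pos: [0.4792, 0.0047, 0.0377]
eef_rot: [180.0, -0.0, -5.3]
wrist_force: [-0.2, 7.2, -1.8]
gripper_width: 0.0137
```

```bash
python3 st.py;python3 -c "
from h import *
im=env.read_camera('side')[:,:,::-1];cv2.imwrite('pics/s21.png',cv2.resize(im[240:370,290:420],None,fx=4.5,fy=4.5,interpolation=2))
"
```

```text
24.1167 [0.4792 0.0047 0.0377] [ 1.7999e+02 -1.0000e-02 -5.2900e+00] F [-0.2   7.19 -1.76] T [ 1.39 -0.09  0.06] w 0.0137 | tip depth mm 63.4 lat -0.2 Fpush 7.14
```

View pics/s21.png

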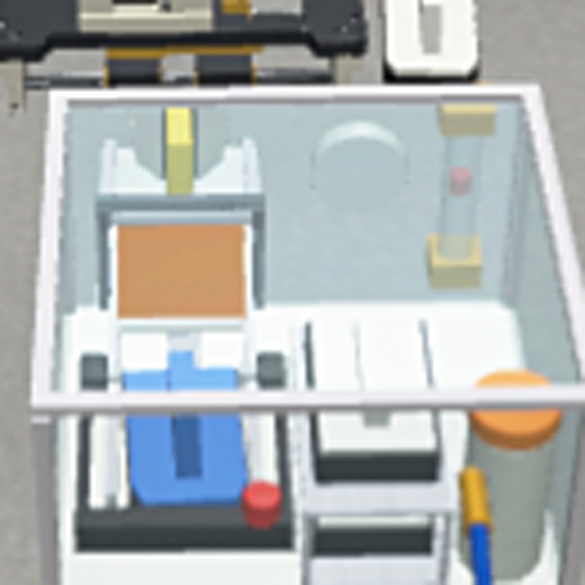

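Call:
{"method": "play_rows", "body": {"turn": [[0,0,0],[0,0,0],[0,0,0],[0,0,0],[0,0,0],[0,0,0],[0,0,0],[0,0,0]], "slide": [[0,0.01,0],[0,0.02,0],[0,0.02,0],[0,0.02,0],[0,0.02,0],[0,0.02,0],[0,0.02,0],[0,0.02,0]], "gripper": [0,0,0,0,0,0,0,0]}}

```text
time: 24.83
tcp_pos: [0.4792, 0.0047, 0.0378]
eef_rot: [-180.0, -0.0, -5.3]
wrist_force: [0.5, 9.2, -1.8]
gripper_width: 0.0142
```

```bash
python3 st.py
```

```text
24.8333 [0.4792 0.0047 0.0378] [-1.7999e+02 -1.0000e-02 -5.2900e+00] F [ 0.53  9.23 -1.82] T [ 1.61 -0.08  0.08] w 0.0142 | tip depth mm 63.4 lat -0.2 Fpush 9.24
```

Call:
{"method": "play_rows", "body": {"turn": [[0,0,0],[0,0,0],[0,0,0],[0,0,0],[0,0,0],[0,0,0],[0,0,0],[0,0,0],[0,0,0],[0,0,0],[0,0,0],[0,0,0]], "slide": [[0,-0.1,0],[0,-0.4,0],[0,-1,0],[0,-2,0],[0,-3,0],[0,-4,0],[0,-5,0],[0,-6,0],[0,-7,0],[0,-8,0],[0,-9,0],[0,-9.5,0]], "gripper": [0,0,0,0,0,0,0,0,0,0,0,0]}}

```text
time: 25.83
tcp_pos: [0.488, 0.0995, 0.0375]
eef_rot: [179.9, -0.0, -5.2]
wrist_force: [0.9, -0.6, -1.8]
gripper_width: 0.014
```

```bash
python3 st.py;python3 -c "
from h import *
im=env.read_camera('side')[:,:,::-1];cv2.imwrite('pics/s22.png',cv2.resize(im[240:370,290:420],None,fx=4.5,fy=4.5,interpolation=2))
"
```

```text
25.8333 [0.488  0.0995 0.0375] [ 1.7992e+02 -1.0000e-02 -5.2300e+00] F [ 0.89 -0.56 -1.76] T [ 0.02  0.02 -0.03] w 0.014 | tip depth mm -31.8 lat -0.2 Fpush -0.48
```

View pics/s22.png

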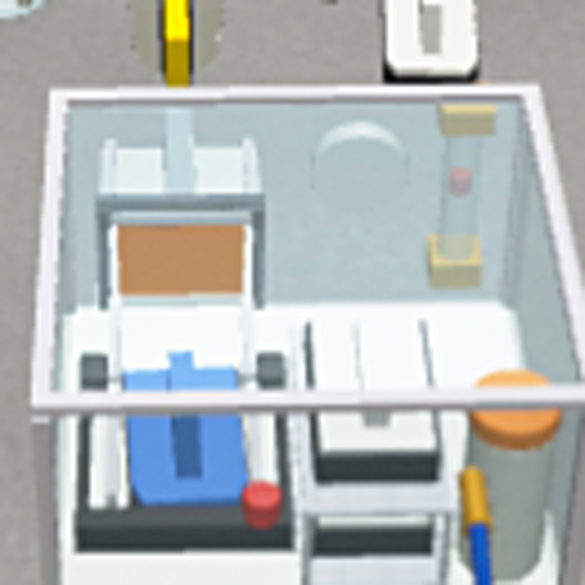

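Call:
{"method": "play_rows", "body": {"turn": [[0,0,0],[0,0,0],[0,0,0],[0,0,0],[0,0,0],[0,0,0],[0,0,0],[0,0,0],[0,0,0]], "slide": [[0,-1.5,0],[0,-4,0],[0,-7,0],[0,-10,0],[0,-11,-2],[0,-11,-5],[0,-11,-9],[0,-11,-10],[0,-11,-10]], "gripper": [0,0,0,0,0,0,0,0,0]}}

```text
time: 26.63
tcp_pos: [0.5, 0.2082, 0.1406]
eef_rot: [-180.0, -0.4, -5.3]
wrist_force: [0.9, 0.5, -0.4]
gripper_width: 0.0141
```

Call:
{"method": "play_rows", "body": {"turn": [[0,0,0],[0,0,0]], "slide": [[0,0,0],[0,0,0]], "gripper": [0,0]}}

```text
time: 26.8
tcp_pos: [0.4969, 0.2072, 0.1356]
eef_rot: [179.8, 0.2, -5.3]
wrist_force: [0.0, 0.2, -2.4]
gripper_width: 0.0139
```

```bash
python3 st.py; python3 -c "
from h import *
mv([.533,.4122,.138],-79.48)"
```

```text
26.8 [0.4969 0.2072 0.1356] [ 1.7985e+02  1.7000e-01 -5.3100e+00] F [ 0.04  0.22 -2.38] T [-0.06  0.11  0.05] w 0.0139 | tip depth mm -139.8 lat -1.2 Fpush 0.22
slide cm [  1.69 -20.74  -0.3 ] turn [2.400e-01 5.000e-02 7.417e+01] rows>= 10.4
```

Call:
{"method": "play_rows", "body": {"turn": [[0,0,5],[0,0,11],[0,0,18],[0,0,25],[0,0,32],[0,0,39],[0,0,46],[0,0,53],[0,0,60],[0,0,67],[0,0,73],[0,0,74.2]], "slide": [[0.1,-1,0],[0.3,-3,0],[0.5,-5,0],[0.7,-7,0],[0.9,-9,0],[1.1,-11,0],[1.3,-13,0],[1.5,-15,0],[1.6,-17,0],[1.7,-19,0],[1.6,-20.5,0],[1.6,-20.7,0]], "gripper": [0,0,0,0,0,0,0,0,0,0,0,0]}}

```text
time: 27.8
tcp_pos: [0.5319, 0.4141, 0.1338]
eef_rot: [179.8, -0.1, -79.6]
wrist_force: [-0.3, 0.3, -2.5]
gripper_width: 0.0141
```

Call:
{"method": "play_rows", "body": {"turn": [[0,0,0],[0,0,0],[0,0,0],[0,0,0],[0,0,0],[0,0,0],[0,0,0]], "slide": [[0,0,2],[0,0,4],[0,0,6],[0,0,6.5],[0,0,6.5],[0,0,6.5],[0,0,6.5]], "gripper": [0,0,0,0,0,0,0]}}

```text
time: 28.38
tcp_pos: [0.5338, 0.4123, 0.0731]
eef_rot: [-179.9, -0.0, -79.5]
wrist_force: [-0.4, 0.3, -1.7]
gripper_width: 0.0137
```

```bash
python3 st.py; python3 -c "
from h import *
mv([.533,.4122,.0385],-79.48)
im=env.read_camera('side')[:,:,::-1];cv2.imwrite('pics/s23.png',cv2.resize(im[130:260,270:400],None,fx=4.5,fy=4.5,interpolation=2))
im=env.read_camera('wrist')[:,:,::-1];cv2.imwrite('pics/w23.png',im)
print(cal('wrist'))
"
```

```text
28.3833 [0.5338 0.4123 0.0731] [-1.7993e+02 -5.0000e-02 -7.9470e+01] F [-0.39  0.3  -1.72] T [-0.04  0.12 -0.  ] w 0.0137 | tip depth mm -347.5 lat 16.5 Fpush 0.26
slide cm [-0.    0.08  3.46] turn [-0.07 -0.05  0.01] rows>= 0.8
{'K': array([[388.16220545,   0.        , 322.87236609],
       [  0.        , 388.16220545, 232.70112111],
       [  0.        ,   0.        ,   1.        ]]), 'd': array([-0.07710419,  0.        ,  0.        ,  0.        ,  0.        ]), 'p': array([0.60826933, 0.42541942, 0.23227083]), 'R': array([[ 1.82285652e-01, -9.43940948e-01, -2.75222507e-01],
       [-9.83245610e-01, -1.74968100e-01, -5.11295873e-02],
       [ 1.08152183e-04,  2.79931511e-01, -9.60019967e-01]])}
```

View pics/s23.png

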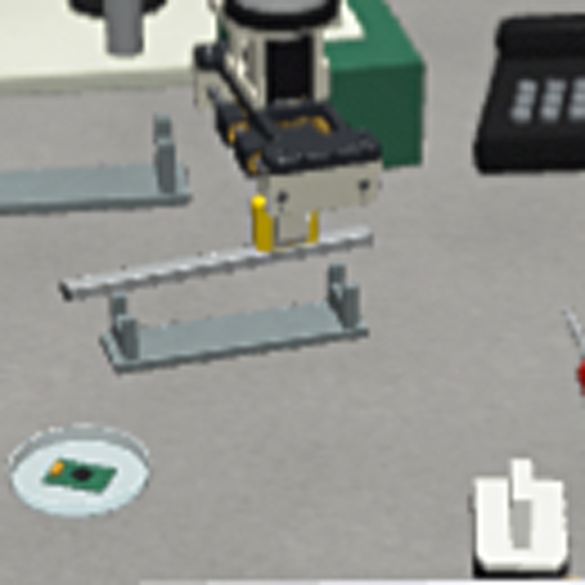

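View pics/w23.png

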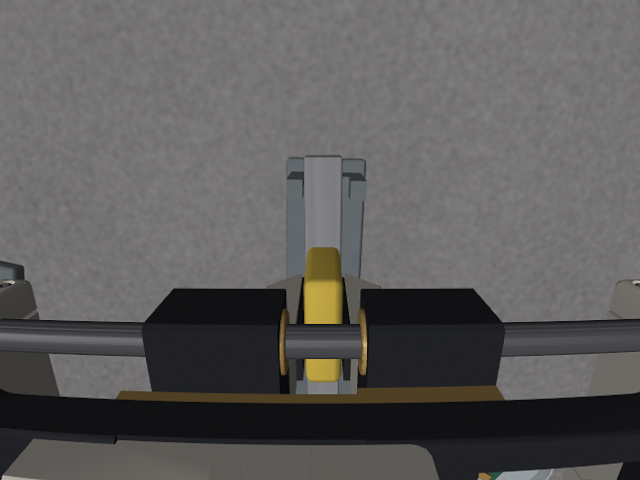

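Call:
{"method": "play_rows", "body": {"turn": [[0,0,0],[0,0,0],[0,0,0],[0,0,0],[0,0,0],[0,0,0],[0,0,0]], "slide": [[0,0.1,0.8],[0,0.1,1.6],[0,0.1,2.3],[0,0.1,2.9],[0,0.1,3.2],[0,0.1,3.3],[0,0.1,3.3]], "gripper": [0,0,0,0,0,0,0]}}

```text
time: 29.07
tcp_pos: [0.532, 0.412, 0.0389]
eef_rot: [180.0, -0.1, -79.5]
wrist_force: [1.1, -0.8, -1.2]
gripper_width: 0.014
```

Call:
{"method": "play_rows", "body": {"turn": [[0,0,0],[0,0,0]], "slide": [[0,0,0.1],[0,0,0.1]], "gripper": [0,0]}}

```text
time: 29.23
tcp_pos: [0.5321, 0.4121, 0.0384]
eef_rot: [180.0, -0.1, -79.5]
wrist_force: [-0.0, -1.6, 0.8]
gripper_width: 0.0138
```

```bash
python3 st.py
```

```text
29.2333 [0.5321 0.4121 0.0384] [ 1.800e+02 -8.000e-02 -7.948e+01] F [-0.04 -1.64  0.81] T [-0.21  0.48  0.06] w 0.0138 | tip depth mm -347.1 lat 14.9 Fpush -1.63
```

Call:
{"method": "play_rows", "body": {"turn": [[0,0,0],[0,0,0],[0,0,0],[0,0,0],[0,0,0],[0,0,0],[0,0,0],[0,0,0],[0,0,0],[0,0,0],[0,0,0]], "slide": [[0,0,0],[0,0,0],[0,0,0],[0,0,0],[0,0,0],[0,0,-1],[0,0,-3],[0,0,-6],[0,0,-10],[0,0,-13],[0,0,-13]], "gripper": [0.1,0.2,0.3,0.4,0.4,0.4,0.4,0.4,0.4,0.4,0.4]}}

```text
time: 30.15
tcp_pos: [0.535, 0.4142, 0.1771]
eef_rot: [-179.3, 0.2, -79.5]
wrist_force: [0.7, 1.4, 0.6]
gripper_width: 0.0368
```

Call:
{"method": "play_rows", "body": {"turn": [[0,0,0],[0,0,0],[0,0,0],[0,0,0],[0,0,0],[0,0,0]], "slide": [[0,0,0],[0,0,0],[0,0,0],[0,0,0],[0,0,0],[0,0,0]], "gripper": [0.4,0.4,0.4,0.4,0.4,0.4]}}

```text
time: 30.65
tcp_pos: [0.5318, 0.4121, 0.167]
eef_rot: [179.9, -0.1, -79.5]
wrist_force: [-0.4, 0.2, 0.0]
gripper_width: 0.0367
```

```bash
python3 st.py; python3 -c "
from h import *
c=cal('wrist');import pickle;pickle.dump(c,open('w24.pkl','wb'))
im=env.read_camera('wrist')[:,:,::-1];cv2.imwrite('pics/w24.png',im)
im=env.read_camera('side')[:,:,::-1];cv2.imwrite('pics/s24.png',cv2.resize(im[130:390,250:450],None,fx=3,fy=3,interpolation=2)[:,:])
im=env.read_camera('top')[:,:,::-1];cv2.imwrite('pics/t24.png',im)
"
```

```text
30.65 [0.5318 0.4121 0.167 ] [ 1.7989e+02 -1.1000e-01 -7.9490e+01] F [-0.43  0.23  0.03] T [-0.1   0.16  0.  ] w 0.0367 | tip depth mm -347.1 lat 14.6 Fpush 0.19
```

View pics/w24.png

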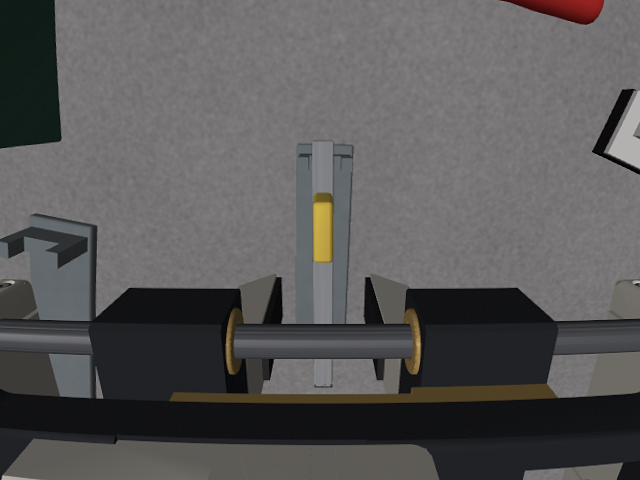

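View pics/s24.png

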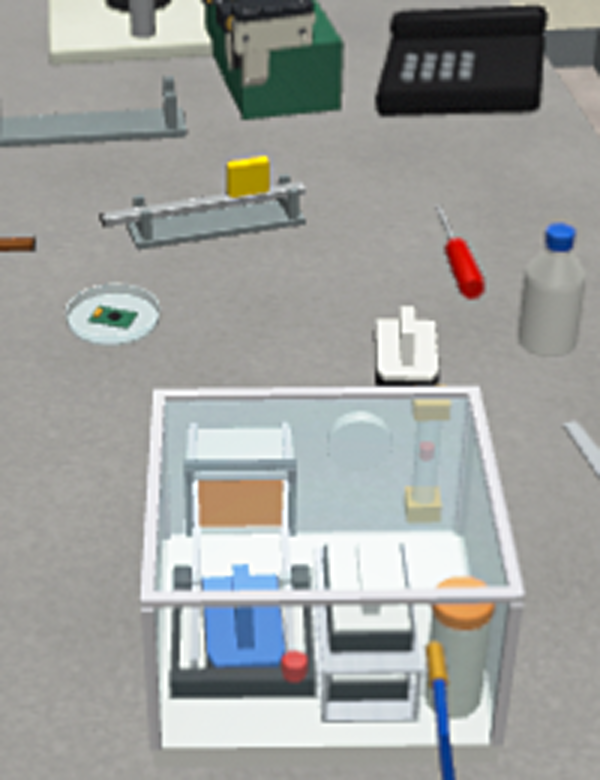

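View pics/t24.png

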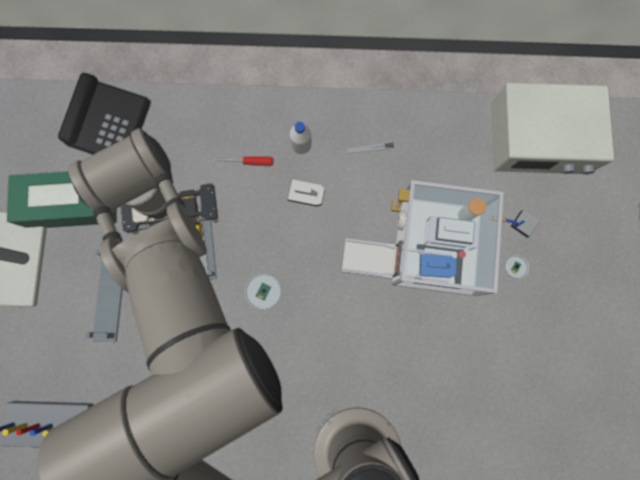

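```bash
python3 - <<'E'
from h import *
import pickle
c=pickle.load(open('w24.pkl','rb'))
print(onz(c,[(314,203),(332,203),(314,262),(332,262)],.072).mean(0))
P=onz(c,[(312,141),(333,141),(315,387),(332,387)],.034);d=P[2:].mean(0)-P[:2].mean(0);print(P[2:].mean(0),np.degrees(np.arctan2(d[1],d[0])))
im=cv2.imread('pics/t24.png');t=cal('top')
cv2.imwrite('pics/t24c.png',cv2.resize(im[225:300,380:480],None,fx=7,fy=7,interpolation=2))
hsv=cv2.cvtColor(im,cv2.COLOR_BGR2HSV);m=cv2.inRange(hsv,(100,100,60),(125,255,255));m[:, :405]=0;m[:240]=0;m[:,475:]=0
k=max(cv2.findContours(m,0,2)[0],key=cv2.contourArea).reshape(-1,2).astype(float)
print(cv2.minAreaRect((onz(t,k,.038)[:,:2]*1000).astype(np.float32)))
E
```

```text
[0.53290308 0.41109063 0.072     ]
[0.37981301 0.38219804 0.034     ] -169.285824815224
((460.76605224609375, -192.15444946289062), (85.89684295654297, 52.259761810302734), 88.76640319824219)
```

View pics/t24c.png

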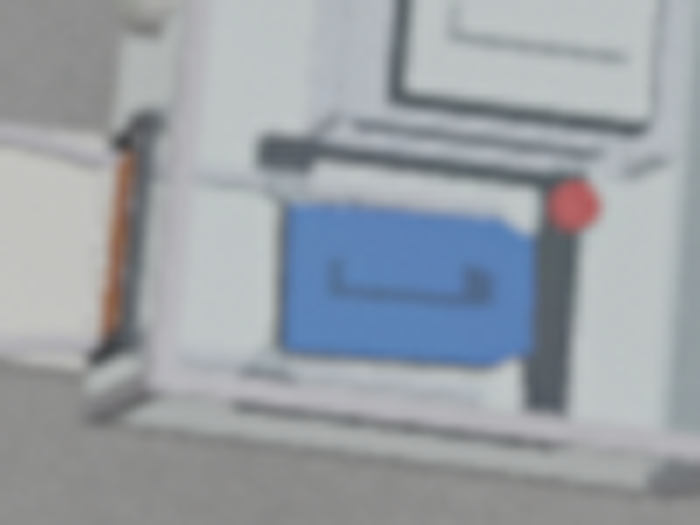

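```bash
python3 - <<'E'
from h import *
t=cal('top');c=cal('side')
a=[env.read_camera('top')[:,:,::-1].astype(float) for _ in range(4)]
b=[env.read_camera('side')[:,:,::-1].astype(float) for _ in range(4)]
a=np.mean(a,0).astype(np.uint8);b=np.mean(b,0).astype(np.uint8)
cv2.imwrite('pics/ta25.png',a);cv2.imwrite('pics/sa25.png',b)
cv2.imwrite('pics/t25.png',cv2.resize(a[245:290,410:470],None,fx=13,fy=13,interpolation=2))
cv2.imwrite('pics/s25.png',cv2.resize(b[310:370,300:370],None,fx=10,fy=10,interpolation=2))
E
```

```text
(no output)
```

View pics/t25.png

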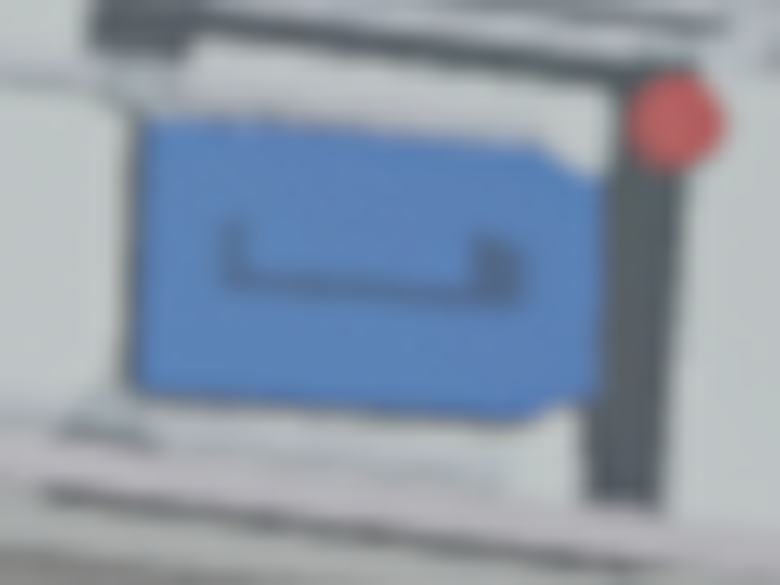

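View pics/s25.png

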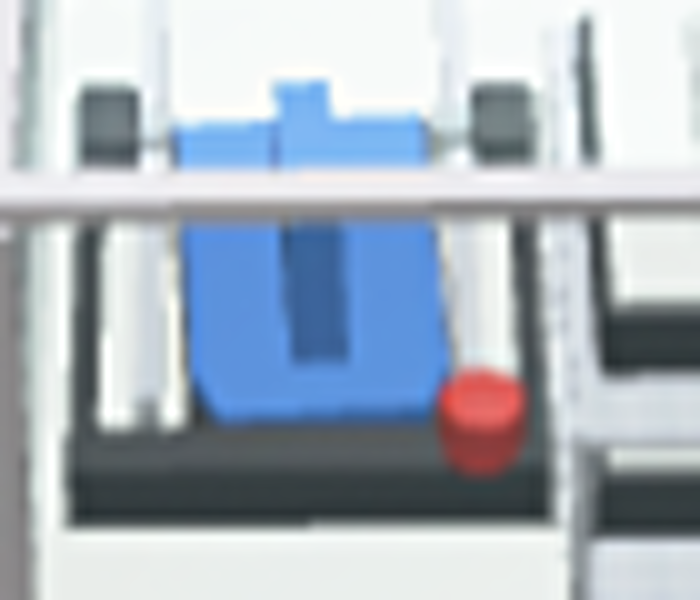

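```bash
cat > yaw.py <<'E'
from h import *
import sys
def run(path,crop,scale,cam,lab):
    c=cal(cam);im=cv2.imread(path)
    if crop: 
        full=np.zeros((480*1,640,3),np.uint8)
    hsv=cv2.cvtColor(im,cv2.COLOR_BGR2HSV)
    m=cv2.inRange(hsv,(100,95,60),(125,255,255))
    n,l,st,ce=cv2.connectedComponentsWithStats(m)
    i=1+np.argmax(st[1:,4]);m=(l==i).astype(np.uint8)*255
    k=cv2.findContours(m,0,1)[0][0].reshape(-1,2).astype(float)
    k=(k+.5)/scale-.5+np.array(crop)
    P=onz(c,k,.038)[:,:2]*1000
    d=np.array([-.0924,-.9957]);e=np.array([.9957,-.0924]);ctr=P.mean(0)
    u=(P-ctr)@d;v=(P-ctr)@e
    print(lab,'ctr',ctr.round(1),'u',u.min().round(1),u.max().round(1),'v',v.min().round(1),v.max().round(1))
    for nm,sel,a,b in [('left+',(v>18)&(abs(u)<25),u,v),('right-',(v<-18)&(abs(u)<25),u,v),('rear',(u<-35)&(abs(v)<18),v,-u),('front',(u>35)&(abs(v)<15),v,-u)]:
        if sel.sum()>4:
            p=np.polyfit(a[sel],b[sel],1);print('  ',nm,sel.sum(),'yaw deg',np.degrees(np.arctan(p[0])).round(2),'off',abs(p[1]).round(1))
run('pics/t11.png',(200,120),2,'top','tray')
run('pics/t19.png',(400,240),9,'top','before')
run('pics/t20.png',(400,240),9,'top','pressed')
im=cv2.imread('pics/ta25.png')[240:300,400:480];cv2.imwrite('pics/x.png',cv2.resize(im,None,fx=9,fy=9,interpolation=2))
run('pics/x.png',(400,240),9,'top','now')
im=cv2.imread('pics/w2.png')
# stop face line in t25 (13x)
t=cal('top')
P=onz(t,np.array([(617,130),(588,490)])/13+[410,245],.03)[:,:2];d=P[0]-P[1];print('stop face yaw vs e',np.degrees(np.arctan2(d[1],d[0]))+5.3)
P=onz(t,np.array([(617,130),(588,490)])/13+[410,245],.045)[:,:2];print(P)
E
python3 yaw.py
```

```text
tray ctr [476.8 -18. ] u -42.3 44.3 v -26.9 27.0
   left+ 42 yaw deg 0.57 off 25.8
   right- 41 yaw deg -0.38 off 25.7
   rear 30 yaw deg 0.02 off 41.2
   front 24 yaw deg -1.87 off 43.1
before ctr [ 462.2 -176. ] u -41.7 44.9 v -26.8 26.4
   left+ 178 yaw deg 0.11 off 26.1
   right- 179 yaw deg 0.67 off 26.0
   rear 127 yaw deg 0.74 off 41.3
   front 106 yaw deg 0.34 off 44.5
pressed ctr [ 460.5 -191. ] u -43.9 46.8 v -27.7 27.5
   left+ 178 yaw deg 1.93 off 26.3
   right- 179 yaw deg 2.76 off 25.8
   rear 127 yaw deg 2.13 off 43.2
   front 107 yaw deg 2.03 off 46.2
now ctr [ 460.6 -191.1] u -43.9 46.7 v -27.6 27.4
   left+ 178 yaw deg 1.76 off 26.2
   right- 180 yaw deg 2.62 off 25.8
   rear 128 yaw deg 2.45 off 42.9
   front 107 yaw deg 1.81 off 46.1
stop face yaw vs e -0.5323535921054985
[[ 0.48746791 -0.239735  ]
 [ 0.4178131  -0.23261999]]
```

```bash
python3 st.py; python3 -c "
from h import *
print(env.close_job())"
```

```text
31.2 [0.5321 0.4123 0.168 ] [ 1.7998e+02 -8.0000e-02 -7.9490e+01] F [-0.01  0.98  0.38] T [-0.03  0.17 -0.02] w 0.0366 | tip depth mm -347.3 lat 14.8 Fpush 0.98
the job is handed in; nothing more can be done
None
```

The blue-lidded carrier is in the dry box, pushed through the flap and past the rollers until the force rose at the back stop. I then handed the job in at about 31 s, and one check did not come out clean: the carrier sits slightly yawed.

- **Pushing in:** I set the carrier on the tray nose first and pushed it at about 24 mm/s. Readings during the slide stayed at or below about 5.4 N.
- **Seating:** The force rose with the tool tip about 63 mm in, so the stop is about 153 mm in. The press settled at about 7.2–7.7 N for over a second, then 9.2 N at the end of a final 0.6 s hold. The highest reading was 10.0 N. The force was sampled only at the end of each move call, so a short peak between samples would not show.
- **Tool and flap:** After drawing the tool out, the side picture showed the flap shut. The tool is back in the smaller stand, about 1 mm from where I found it by the wrist camera. The gripper is open and clear above it.
- **Bystanders:** The other things on the bench looked unmoved in the last pictures.

**Check that disagreed:** The last top pictures show the carrier about 2° yawed to the lane, although it was straight just before the stop. If it touches the stop only at one nose corner, the middle of the nose could stand up to about 0.8 mm short. It did not move when the tool was withdrawn, so I left it as it was.

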